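# Load the spare cell into the bench charger

## Task

Put the loose blue battery cell on charge: pick it up off the bench, set its flat end against the charger's sprung carriage first and push that back, then press the button end down against the ejector pad until it catches under the lip of the fixed end and stays, so that the cell lies flat and fully home. Press gently, since a kilo or two of push is plenty and the plastic cracks if it is forced, and do not shift the yellow pliers or the pen.

Things in the scene. Friction and masses are not known exactly. Their poses are not given: they have to be found in the camera images.
- cell: Loose cylindrical rechargeable cell, blue sleeve, 32 mm diameter, 68 mm long, about 140 g, lying on the bench. Origin on its axis; its x axis runs along the cell towards the button end (white band, steel button 9 mm wide and 3.5 mm proud). Along x: flat steel end at -32.5 mm, shoulder at +32, button's tip at +35.5. Any roll about x.
- button (a point): Centre of the button's tip on the cell (cell x +35.5 mm). Axes as the cell's.
- flat_end (a point): Centre of the cell's flat steel end (cell x -32.5 mm). Axes as the cell's.
- charger: Light grey one-bay charger screwed to the bench, 136 x 74 mm plus screw ears. Origin on the bench under the bay; x runs along the bay from the sprung carriage (-x, nearer the robot) to the fixed end block (+x, two lamps and a plus mark on top), z up. In this frame, in mm: bay floor and deck z 16. A cell that is home has its origin at (0, 0, 32), x axes alike.
- bay (a point): Middle of the bay floor (charger 0, 0, 16 mm; axes as the charger's). From charger x -14 to 15 the deck beside the cell is clear at z 16, for fingers; from x 16 to 31 two 45-degree rails up to z 24 centre the cell. To go in, the cell is tipped about 32 degrees, button end up, and slid down along its own axis: flat end under the carriage's nose, button over the end block.
- contact (a point): Centre of the fixed contact on the end block's face, charger (35.5, 0, 32) mm; axes as the charger's. Ribs at y 7 to 13 either side let only the button reach it. The block is 50 mm wide (y), its top at z 43.5.
- lip (a point): Edge of the lip over the fixed contact, charger (33.4, 0, 38) mm, its underside. The lip is 2.5 mm thick, runs across the block and holds the button down below it; above it a bevel leads from x 33.4, z 40.5 out to x 34.9, z 43.5. To let the button pass the lip the carriage must be about 10 to 12 mm back.
- carriage (a joint): Sprung black carriage, 38 mm wide, z 17 to 55 mm: metres it is pushed back along the charger's -x; 0 = forward, stop at 0.020, about 0.004 with the cell home. Spring 3 N at 0 plus 0.5 N per mm; no catch, it springs forward when let go.
- ejector (a joint): Small orange sprung pad (11 x 11 mm) in the bay floor under the button end, charger x 23.5: metres it is pressed down; 0 = 8 mm proud of the floor, 0.008 = flush. It pushes up with 5 N at 0 and 8 N flush, so a button end that is not under the lip pops up again. A held cell may ride up 1 to 3 mm, until lip and carriage nose stop it (pad then reads about 0.006).
- plate (a point): Centre of the carriage's contact face, moves with it: charger x = -28.5 mm minus the joint value, y 0, z 32; axes as the charger's. A nose overhangs the face by 4 mm, its underside at z 51, and lies over the cell's end; low 45-degree cheeks reach 8 mm forward of the face to centre the cell.
- yellow_pliers: Yellow-handled pliers lying on the bench, 167 x 84 x 14 mm, a bystander; origin under the middle.
- pen: White marker pen lying on the bench, 140 mm long, 16 mm thick, a bystander; origin under the middle.
Not all that is in view belongs to the job. Of the things that look like the cell, the larger one is meant.

How it is judged:
By the outcome, as a careful person would: the job done as asked, in the order asked, and still so for the second after the job is handed in, with the robot touching nothing.
It also fails if it takes over 61 s, if anything falls off the work surface, if the arm or the gripper's body presses on something with over 40 N, if the wrist force passes 120 N, or if a joint passes its speed limit or range.

## Robot

A 6-joint arm with a two-finger parallel gripper is mounted at the origin on a cart in front of the work surface, level with it; the furniture and walls round the work are solid. World frame = base frame: x ahead of the robot, y to its left, z up, the work surface at z = 0. Lengths are in mm, angles in rad, forces in N, time in s.
With the tool pointing down it reaches from about 425 to 950 mm from the base axis. Payload 14.7 kg.
Tool frame: the origin (TCP) lies midway between the tips of the shut fingers; the grasp point (between the pads) lies 19 mm behind it (manip.grip_depth is the distance from the TCP to the grasp point, in mm); z points along the fingers, y is the direction in which the jaws open and shut (so a half turn about z gives the same grasp; the last joint's range is limited). The gripper opens to 85 mm and grips with 20 to 120 N. Pads are 22 mm wide; open, the fingers measure 114 mm over their backs; the gripper's body (76 mm by 85 mm) begins 54 mm behind the grasp point. The pads swing forward as they close: fully open they stand 13 mm farther back than shut.
Start: joints at [-1.394, 0.48, 1.596, -0, 1.065, -0.047], TCP at [144.276, -633.78, 231.297] pointing down, gripper open.
Joint ranges: [-2.75, 2.75], [-0.82, 2.05], [0.23, 2.67], [-1.56, 4.7], [0.09, 2.69], [-2.92, 2.92]. Speed limits (rad/s): [1.89, 1.89, 2.39, 3.01, 3.01, 3.01].

## Interface

Orientations are given as a rotation vector (axis times angle).
In Python, from workcell import manip gives the robot as it stands.
- The arm moves only by the tool step_arm, never from a script. Its argument "series" is a list of rows, each an object with "jaw": the opening, from -1 (shut) to 1 (fully open), so that 0 is half open; "delta_pos": the shift along the tool's x, y, z in m, a list of three; "angular": the turn, a rotation vector about the tool's x, y, z in degrees, a list of three. A call has 1 to 12 rows; each row shifts and turns the commanded pose from where the row before left it, along the tool's axes as they then stand; what a row does not reach is not made up. A row lasts 1/8 s, in which the tool goes at most 62.5 mm and 10.7 degrees, less where a joint would pass 70% of its speed; a pose out of reach is approached as far as the arm can. A call with a gripper value outside its range is refused whole. The fingers move at their own pace and stop on an object; "grip_force" is the grip in N (left out, the last holds). Time passes only in rows, so rows that do not move let the fingers close. It gives the time, the measured TCP pose, the force and the opening at its end, in the units of the state.
- manip.state(): the state, without advancing time (a new reading comes with each control period).
- manip.grab_frame(name): name is "scene" or "top"; returns a dict with "pixels" (384x512x3 uint8, blue, green, red), "intrinsics" (3x3 intrinsics, pixels), "k1" (the pictures are not rectified: a ray, as slopes to the right and down, at radius r is drawn at 1 + k1 r^2 times it, then the intrinsics apply), "T" (4x4, takes a point from camera to world coordinates). Camera axes: x right, y down, z forward; pixel columns grow to the right and rows downward; lengths in mm; the calibration is good to about 2 mm. A picture is of the moment at which its call begins. There is no depth.
- manip.close_job(): hands the job in, once; it reports no verdict.
The state is a dict: "time_s": time; "joint_pos": joint angles; "dq": joint speeds; "effort": joint torques, N m; "eef_pos": TCP position; "tool_rot": TCP orientation; "wrist_force": force on the tool from outside, world axes, zero at the start; "ft_torque": the same for the moment, N m; "grip_width": finger opening in mm.
Only numpy, scipy, OpenCV 4.12 (cv2) and the standard library are available. Lean on these libraries where they do the work, as an engineer would, in place of code of your own. Each camera call takes 0.05 s, during which the arm holds its last target.

## Working session

There is one attempt and no reset: what is moved stays moved. The work goes in short steps, Python scripts to look and compute and a tool call to move; the robot and the scene stay as the last step left them, time stands still between calls to the robot, and variables do not carry over. Pictures are saved under pics/ and viewed, and the job is handed in when it is done.

Besides the shell and the picture viewer there is one more tool, called after ">>>" in YAML: its name, and indented under it one key for each argument. step_arm: Moves the arm, as the interface text tells. Its arguments: {"type":"object","properties":{"series":{"type":"array"},"grip_force":{"type":"number"}},"required":["series"]}

```bash
mkdir -p pics; ls
python3 - <<'E'
from workcell import manip
import cv2
print(manip.state(), manip.grip_depth)
for n in ("scene","top"):
    f=manip.grab_frame(n); cv2.imwrite(f"pics/{n}0.png",f["pixels"]); print(n,f["intrinsics"],f["k1"],f["T"])
E
```

```text
pics
{'time_s': 0.0, 'joint_pos': array([-1.39360244e+00,  4.80817752e-01,  1.59689616e+00, -3.50731479e-06,
        1.06509635e+00, -4.65887606e-02]), 'dq': array([ 0.00052219,  0.00027642,  0.00075533, -0.00059199,  0.00029256,
       -0.00071154]), 'effort': array([ 5.01749935e-03, -9.50645399e+01, -4.30183733e+01,  4.14498809e-04,
        1.22149606e-02,  4.13963801e-05]), 'eef_pos': array([ 144.19915337, -633.36733273,  230.67322499]), 'tool_rot': array([-3.12073979e+00, -3.50650946e-01,  1.29567970e-04]), 'wrist_force': array([ 0.29909059, -0.53100026, -0.17708041]), 'ft_torque': array([-0.00087536,  0.01760536, -0.05560444]), 'grip_width': 85.22429089290186} 18.700000000000003
scene [[457.76223256   0.         250.22608537]
 [  0.         457.76223256 194.63557587]
 [  0.           0.           1.        ]] -0.14393203522821166 [[ 8.66713915e-01 -2.92822600e-01  4.03809256e-01  1.83893000e+02]
 [-4.98545548e-01 -5.34672984e-01  6.82332131e-01 -8.15132606e+02]
 [ 1.61036317e-02 -7.92704059e-01 -6.09393919e-01  5.60016733e+02]
 [ 0.00000000e+00  0.00000000e+00  0.00000000e+00  1.00000000e+00]]
top [[390.58953919   0.         249.63916954]
 [  0.         390.58953919 190.51761371]
 [  0.           0.           1.        ]] -0.1342434156461538 [[ 2.22197456e-02 -9.90003648e-01  1.39280508e-01  4.35879536e+02]
 [-9.99707658e-01 -2.06736174e-02  1.25379581e-02 -2.67689400e+02]
 [-9.53319234e-03 -1.39518381e-01 -9.90173591e-01  9.13913343e+02]
 [ 0.00000000e+00  0.00000000e+00  0.00000000e+00  1.00000000e+00]]
```

View pics/scene0.png

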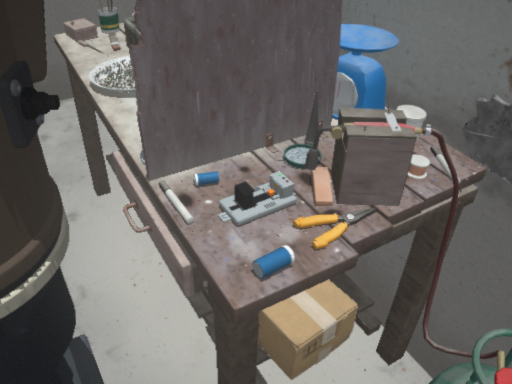

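View pics/top0.png

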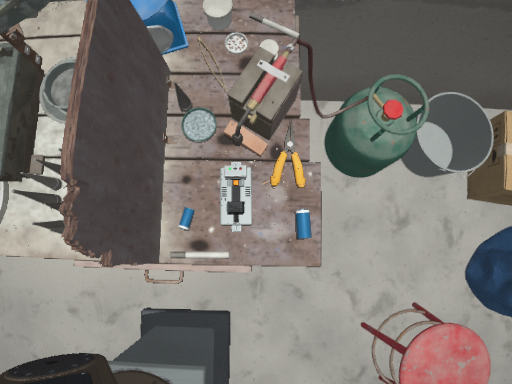

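Candidates for the cell: the large blue cylinder (scene 273,262 / top 303,224) and the small blue one (scene 207,178 / top 187,217). I choose the larger one and check it in close crops.

```bash
cat > h.py <<'E'
import numpy as np, cv2
from workcell import manip
from scipy.spatial.transform import Rotation as R
def ray(f,u,v):
    K=f["intrinsics"]; k=f["k1"]
    p=cv2.undistortPoints(np.array([[[u,v]]],float),K,np.array([k,0,0,0,0],float))[0,0]
    d=f["T"][:3,:3]@np.array([p[0],p[1],1]); return f["T"][:3,3],d
def onz(f,u,v,z):
    o,d=ray(f,u,v); return o+d*(z-o[2])/d[2]
def proj(f,P):
    T=np.linalg.inv(f["T"]); P=np.atleast_2d(P)
    q=(T[:3,:3]@P.T).T+T[:3,3]; rv=np.zeros(3)
    return cv2.projectPoints(q,rv,rv,f["intrinsics"],np.array([f["k1"],0,0,0,0]))[0][:,0]
def crop(f,x0,y0,w,h,s,name):
    c=f["pixels"][y0:y0+h,x0:x0+w]; cv2.imwrite(name,cv2.resize(c,None,fx=s,fy=s,interpolation=cv2.INTER_CUBIC))
E
python3 - <<'E'
from h import *
s=manip.grab_frame("scene");t=manip.grab_frame("top")
crop(s,210,165,130,120,6,"pics/s1.png"); crop(t,170,150,150,115,5,"pics/t1.png")
E
```

```text
(no output)
```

View pics/s1.png

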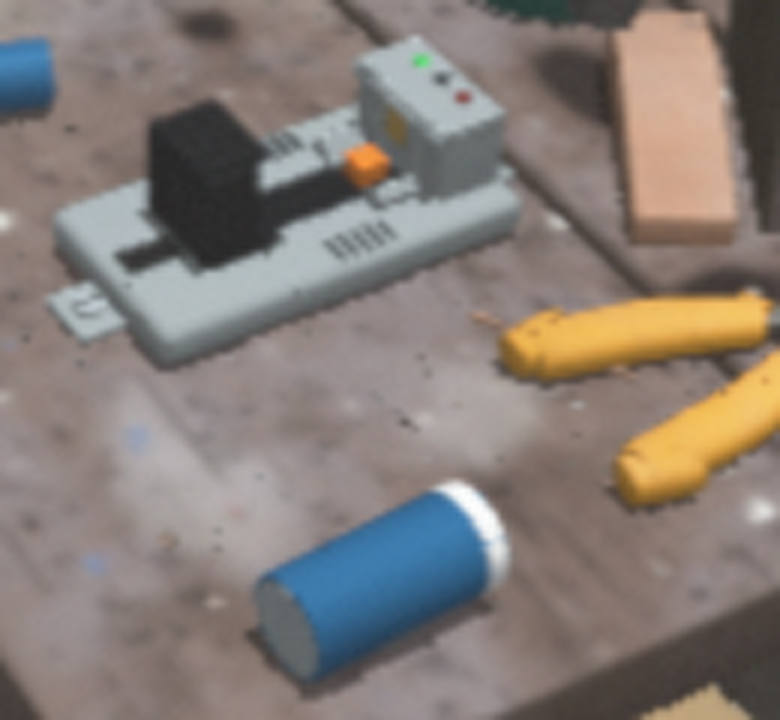

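View pics/t1.png

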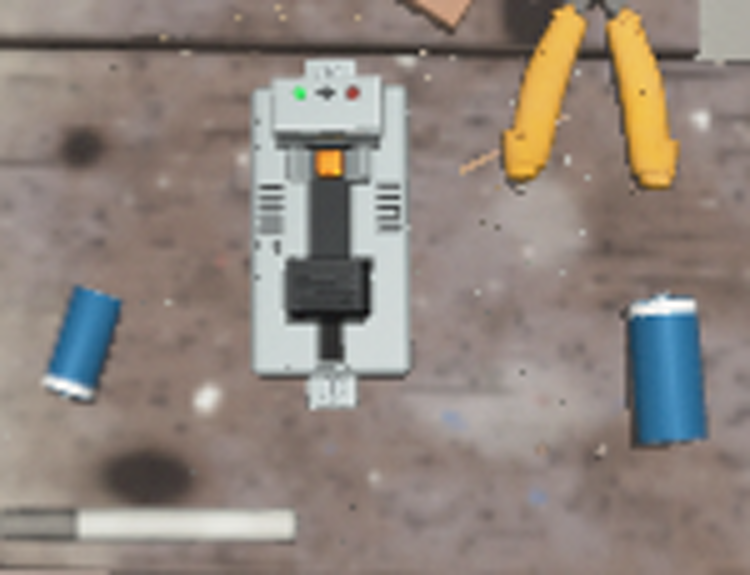

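The large one has a white button band on the far (+x) end and the flat steel end nearer the robot; the small one is the distractor. Now fit the poses.

Run:
```python
from h import *
s=manip.grab_frame("scene");t=manip.grab_frame("top")
crop(t,216,158,40,76,10,"pics/tc.png"); crop(t,285,200,40,50,12,"pics/tb.png"); crop(s,215,165,85,65,9,"pics/sc.png");crop(s,245,240,60,42,12,"pics/sb.png")
```

```text
(no output)
```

View pics/tc.png

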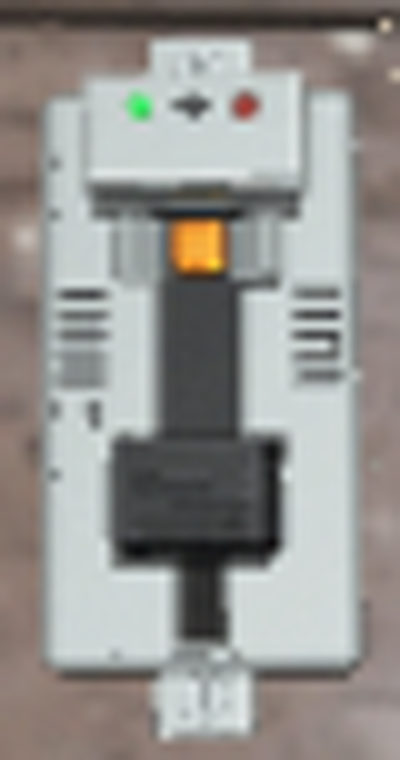

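View pics/sc.png

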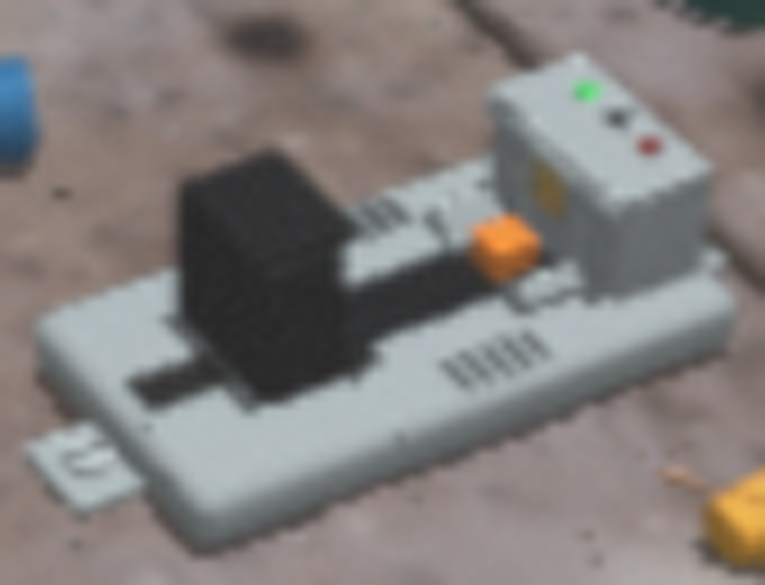

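View pics/tb.png

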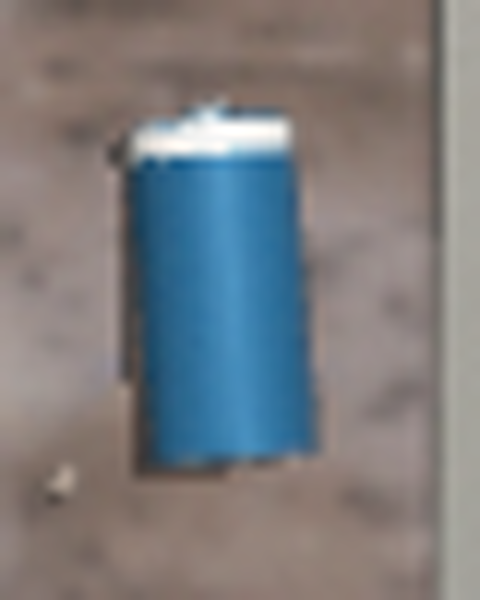

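View pics/sb.png

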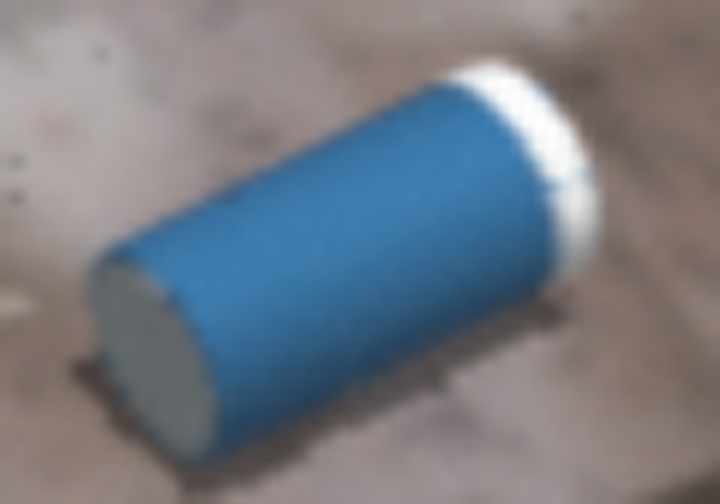

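```bash
cat > fit.py <<'E'
from h import *
from scipy.optimize import least_squares, minimize
s=manip.grab_frame("scene");t=manip.grab_frame("top")
def px(x0,y0,k,X,Y): return [x0+(X+.5)/k-.5, y0+(Y+.5)/k-.5]
T_=[((90,73),None),]
top=[((88,188),(34.9,25,43.5)),((300,190),(34.9,-25,43.5)),((198,246),(23.5,0,24)),((113,440),(-24.5,19,55)),((275,440),(-24.5,-19,55)),]
sc=[((490,95),(34.9,25,43.5)),((613,213),(34.9,-25,43.5)),((508,228),(23.5,0,24)),((270,150),(-24.5,19,55)),((350,225),(-24.5,-19,55))]
def W(p,P):
    c,n=np.cos(p[2]),np.sin(p[2]); P=np.array(P,float)
    return np.c_[p[0]+c*P[:,0]-n*P[:,1], p[1]+n*P[:,0]+c*P[:,1], P[:,2]]
for name,use in (("top",[0]),("scene",[1]),("both",[0,1])):
    def res(p):
        r=[]
        if 0 in use: r.append((proj(t,W(p,[q for _,q in top]))-np.array([px(216,158,10,*a) for a,_ in top])))
        if 1 in use: r.append((proj(s,W(p,[q for _,q in sc]))-np.array([px(215,165,9,*a) for a,_ in sc])))
        return np.vstack(r).ravel()
    o=least_squares(res,[500,-250,0]); print("charger",name,o.x.round(3),np.abs(o.fun).max().round(2)); print(o.fun.reshape(-1,2).round(1).tolist())
ch=o.x
# cell
def cyl(p,x0,x1,r=16,n=48):
    a=np.linspace(0,2*np.pi,n,endpoint=False); c,n_=np.cos(p[2]),np.sin(p[2]); out=[]
    for x in (x0,x1):
        l=np.c_[np.full_like(a,x),r*np.cos(a),16+r*np.sin(a)]
        out.append(np.c_[p[0]+c*l[:,0]-n_*l[:,1],p[1]+n_*l[:,0]+c*l[:,1],l[:,2]])
    return out
K=12
def mask(f,x0,y0,w,h):
    c=cv2.resize(f["pixels"][y0:y0+h,x0:x0+w],None,fx=K,fy=K,interpolation=cv2.INTER_LINEAR).astype(int)
    return ((c[...,0]-c[...,2])>45)
boxes=[(t,285,200,40,50),(s,245,240,60,42)]
M=[mask(*b) for b in boxes]
def ren(p,b,i):
    f,x0,y0,w,h=boxes[i]; A,B=cyl(p,-32.5,p[3])
    im=np.zeros((h*K,w*K),np.uint8)
    g=lambda P:(((proj(f,P)-[x0,y0]+.5)*K-.5)).round().astype(np.int32)
    cv2.fillConvexPoly(im,cv2.convexHull(g(np.vstack([A,B]))),1)
    # remove visible flat end if facing the camera
    c=np.array([p[0],p[1],16]); ax=np.array([np.cos(p[2]),np.sin(p[2]),0]); e=c-32.5*ax
    if (f["T"][:3,3]-e)@(-ax)>0: cv2.fillConvexPoly(im,cv2.convexHull(g(A)),0)
    return im>0
def cost(p,use=(0,1)):
    return sum(1-(M[i]&ren(p,0,i)).sum()/(M[i]|ren(p,0,i)).sum() for i in use)
p0=onz(t,303.4,224,16)
for use in ((0,),(1,),(0,1)):
    o=minimize(cost,[p0[0],p0[1],0.05,26],args=(use,),method="Nelder-Mead",options=dict(initial_simplex=np.array([[p0[0],p0[1],0.05,26]]+[[p0[0]+a,p0[1]+b,.05+c,26+d] for a,b,c,d in((6,0,0,0),(0,6,0,0),(0,0,.1,0),(0,0,0,-3))])))
    print("cell",use,o.x.round(3),o.fun)
E
python3 fit.py
```

```text
charger top [ 5.55578e+02 -2.23879e+02  3.00000e-02] 0.59
[[-0.4, -0.1], [0.5, -0.5], [0.1, 0.3], [-0.6, 0.2], [0.4, 0.0]]
charger scene [ 5.55783e+02 -2.23427e+02 -1.10000e-02] 1.46
[[0.1, -0.5], [0.2, -0.1], [-0.6, 1.1], [-0.4, -1.5], [0.7, 0.9]]
charger both [ 5.55665e+02 -2.23701e+02  1.10000e-02] 1.17
[[-0.1, -0.3], [0.7, -0.3], [0.2, 0.3], [-0.9, -0.0], [0.1, 0.2], [-0.3, -0.5], [0.2, -0.3], [-0.7, 1.0], [-0.4, -1.2], [1.0, 1.1]]
cell (0,) [ 4.87878e+02 -3.80541e+02  7.30000e-02  2.50890e+01] 0.06992015231286308
cell (1,) [ 4.86980e+02 -3.79491e+02  1.23000e-01  2.57110e+01] 0.07468796359296404
cell (0, 1) [ 4.87637e+02 -3.80049e+02  8.50000e-02  2.50200e+01] 0.15167693875801536
```

```bash
cat > ov.py <<'E'
from h import *
import sys
from fit import W
E
python3 - <<'E'
from h import *
t=manip.grab_frame("top");s=manip.grab_frame("scene")
q=lambda X,Y:(216+(X+.5)/10-.5,158+(Y+.5)/10-.5)
for a,b,z in (((46,120),(44,640),12),((351,120),(358,640),12),((200,55),(204,705),2)):
    A=onz(t,*q(*a),z);B=onz(t,*q(*b),z);d=A-B;print(A.round(1),B.round(1),np.arctan2(d[1],d[0]).round(4))
# subpixel row edges: green channel gradients for deck sides
px=t["pixels"].astype(float).mean(2)
P={ 'L':[], 'R':[]}
for v in range(172,222):
    for k,(a,b) in {'L':(216,226),'R':(246,256)}.items():
        g=np.abs(np.diff(px[v,a:b])); i=g.argmax()
        if 0<i<len(g)-1:
            w=g[i-1:i+2]; u=a+i+.5+((w*[-1,0,1]).sum()/w.sum()); P[k].append(onz(t,u,v,12)[:2])
for k in P:
    A=np.array(P[k]); c=np.polyfit(A[:,0],A[:,1],1)
    for _ in range(3):
        r=A[:,1]-np.polyval(c,A[:,0]); A=A[np.abs(r)<1.5*np.std(r)+.3]; c=np.polyfit(A[:,0],A[:,1],1)
    print(k,len(A),np.arctan(c[0]),np.polyval(c,555))
# scene wireframe overlay for two yaws
def W(p,P):
    c,n=np.cos(p[2]),np.sin(p[2]); P=np.array(P,float)
    return np.c_[p[0]+c*P[:,0]-n*P[:,1], p[1]+n*P[:,0]+c*P[:,1], P[:,2]]
for yaw,nm in ((0.0,'a'),(0.03,'b')):
  for f,x0,y0,w,h,S,n in ((t,216,158,40,76,10,'t'),(s,215,165,85,65,9,'s')):
    im=cv2.resize(f["pixels"][y0:y0+h,x0:x0+w],None,fx=S,fy=S,interpolation=cv2.INTER_CUBIC)
    for c,pts in (((0,0,255),[(34.9,25,43.5),(34.9,-25,43.5),(33.4,-25,40.5),(33.4,25,40.5),(34.9,25,43.5)]),((0,255,0),[(-24.5,19,55),(-24.5,-19,55),(-24.5,-19,51),(-24.5,19,51),(-24.5,19,55)]),((255,0,255),[(-60,37,12),(60,37,12)]),((255,0,255),[(-60,-37,12),(60,-37,12)]),((255,255,0),[(18,5.5,24),(18,-5.5,24),(29,-5.5,24),(29,5.5,24),(18,5.5,24)])):
        g=((proj(f,W((555.6,-223.7,yaw),pts))-[x0,y0]+.5)*S-.5).round().astype(np.int32)
        cv2.polylines(im,[g],False,c,1)
    cv2.imwrite(f"pics/ov_{n}{nm}.png",im)
a=cv2.imread("pics/ov_ta.png");b=cv2.imread("pics/ov_tb.png");cv2.imwrite("pics/ovt.png",cv2.resize(np.hstack([a,b]),None,fx=.75,fy=.75))
E
```

```text
[ 611.1 -185.7   12. ] [ 488.9 -189.3   12. ] 0.0287
[ 612.6 -257.5   12. ] [ 490.5 -261.8   12. ] 0.0351
[ 629.6 -221.1    2. ] [ 475.2 -226.2    2. ] 0.0332
L 34 0.029728501333758758 -188.2536398368156
R 42 0.03643767319681677 -258.61765056908786
```

View pics/ovt.png

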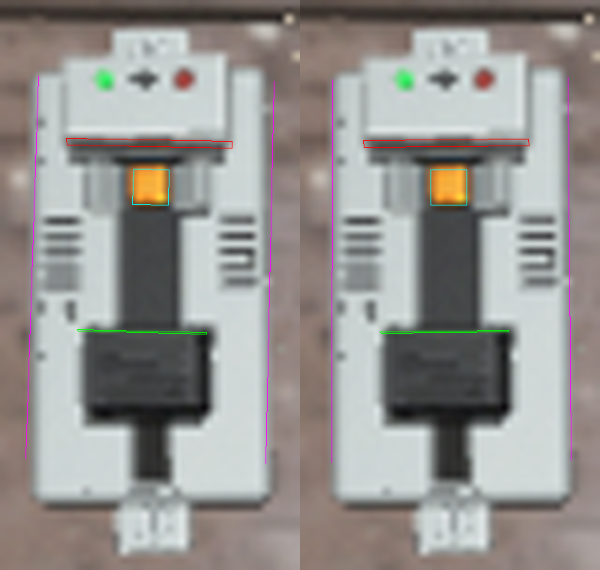

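View pics/ov_sa.png

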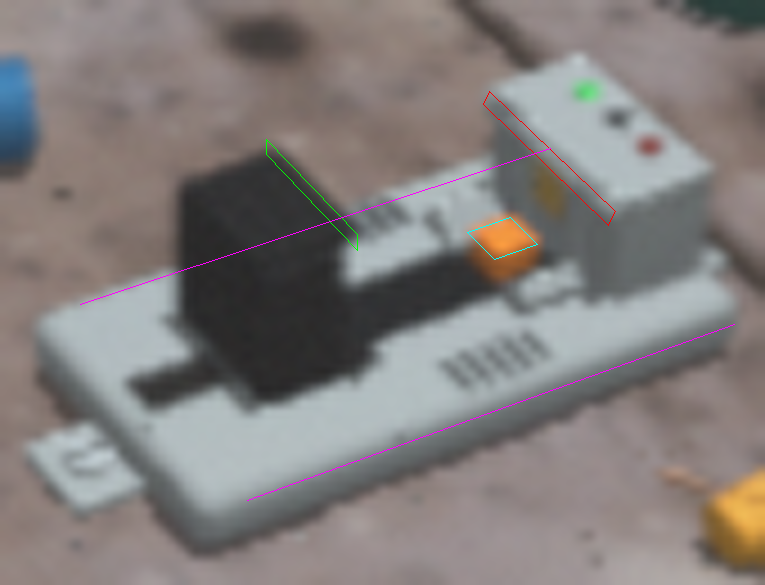

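```bash
cat > plan.py <<'E'
from h import *
CH=np.array([555.6,-223.6,0.032])
def down(yaw,th=0):
    # tool x along cell axis, tipped th up
    c,s=np.cos(yaw),np.sin(yaw)
    a=np.array([c*np.cos(th),s*np.cos(th),np.sin(th)]); y=np.array([s,-c,0]); return np.c_[a,y,np.cross(a,y)]
def rows(p1,R1,n,p0=None,R0=None,st=None):
    st=st or manip.state()
    if p0 is None: p0=st["eef_pos"]; R0=R.from_rotvec(st["tool_rot"]).as_matrix()
    w=R.from_matrix(R0.T@R1).as_rotvec()/n
    S=sum(R.from_rotvec(w*k).as_matrix() for k in range(n))
    d=np.linalg.solve(S,R0.T@(np.array(p1)-p0))
    print(n,"rows: dpos m",(d/1000).round(5).tolist(),"ang deg",np.degrees(w).round(3).tolist()," |d|",np.linalg.norm(d).round(1))
def st():
    s=manip.state(); print("t",round(s["time_s"],2),"p",s["eef_pos"].round(2),"R",R.from_rotvec(s["tool_rot"]).as_matrix().round(4).tolist(),"F",s["wrist_force"].round(2),"M",s["ft_torque"].round(2),"g",round(s["grip_width"],2),"q",s["joint_pos"].round(3)); return s
E
python3 -c "
from plan import *
st(); rows([487.7,-380.2,110],down(.09),12)
t=manip.grab_frame('top'); 
for p in [(165,265),(165,120),(168,100),(110,0)]: print(onz(t,*p,0).round())
"
```

```text
t 0.5 p [ 144.27 -633.77  231.28] R [[0.9751, 0.2219, -0.0], [0.2219, -0.9751, 0.0], [-0.0, -0.0, -1.0]] F [ 0.41 -0.87  0.65] M [0.03 0.   0.05] g 85.29 q [-1.394  0.48   1.596 -0.     1.065 -0.047]
12 rows: dpos m [0.03168, -0.01624, 0.01011] ang deg [-0.0, 0.0, 0.639]  |d| 37.0
[385. -63.   0.]
[735. -44.   0.]
[787. -48.   0.]
[1077.  133.    0.]
```

>>> step_arm:
  series:
    - {"jaw": 1, "delta_pos": [0.0317, -0.0162, 0.0101], "angular": [0, 0, 0.64]}
    - {"jaw": 1, "delta_pos": [0.0317, -0.0162, 0.0101], "angular": [0, 0, 0.64]}
    - {"jaw": 1, "delta_pos": [0.0317, -0.0162, 0.0101], "angular": [0, 0, 0.64]}
    - {"jaw": 1, "delta_pos": [0.0317, -0.0162, 0.0101], "angular": [0, 0, 0.64]}
    - {"jaw": 1, "delta_pos": [0.0317, -0.0162, 0.0101], "angular": [0, 0, 0.64]}
    - {"jaw": 1, "delta_pos": [0.0317, -0.0162, 0.0101], "angular": [0, 0, 0.64]}
    - {"jaw": 1, "delta_pos": [0.0317, -0.0162, 0.0101], "angular": [0, 0, 0.64]}
    - {"jaw": 1, "delta_pos": [0.0317, -0.0162, 0.0101], "angular": [0, 0, 0.64]}
    - {"jaw": 1, "delta_pos": [0.0317, -0.0162, 0.0101], "angular": [0, 0, 0.64]}
    - {"jaw": 1, "delta_pos": [0.0317, -0.0162, 0.0101], "angular": [0, 0, 0.64]}
    - {"jaw": 1, "delta_pos": [0.0317, -0.0162, 0.0101], "angular": [0, 0, 0.64]}
    - {"jaw": 1, "delta_pos": [0.0317, -0.0162, 0.0101], "angular": [0, 0, 0.64]}

```text
time_s: 2.05
eef_pos: [489.0, -380.0, 109.8]
tool_rot: [3.138, 0.14, 0.0]
wrist_force: [-0.1, 0.2, 0.1]
grip_width: 85.5
```

```bash
python3 -c "
from plan import *
s=manip.grab_frame('scene');t=manip.grab_frame('top')
st(); rows([487.7,-380.2,4],down(.09),6)
crop(s,190,120,150,170,4,'pics/s2.png'); crop(t,230,150,120,115,5,'pics/t2.png')
"
```

```text
t 2.15 p [ 490.13 -378.61  109.14] R [[0.9958, 0.0918, -0.0001], [0.0918, -0.9958, 0.0008], [-0.0001, -0.0008, -1.0]] F [ 0.04 -0.17  0.6 ] M [-0.03 -0.01 -0.01] g 85.64 q [-7.070e-01  5.780e-01  1.775e+00  1.000e-03  7.890e-01  7.710e-01]
6 rows: dpos m [-0.00043, 0.00024, 0.01752] ang deg [-0.007, 0.001, 0.018]  |d| 17.5
```

View pics/s2.png

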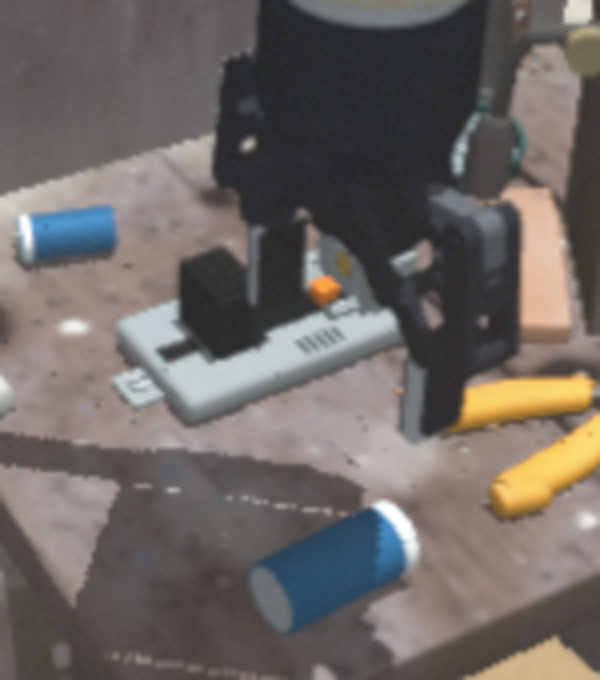

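View pics/t2.png

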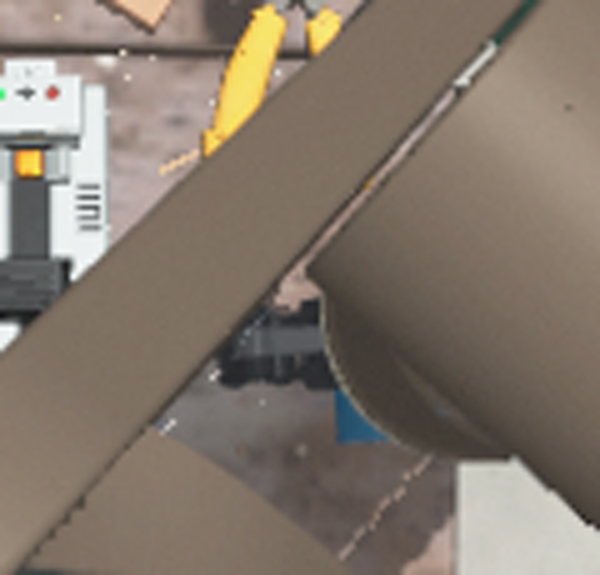

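The jaws stand either side of the cell's axis, about 2.5 mm off in x, and the pliers are clear. Descending.

>>> step_arm:
  series:
    - {"jaw": 1, "delta_pos": [-0.0004, 0.0003, 0.0175], "angular": [0, 0, 0]}
    - {"jaw": 1, "delta_pos": [-0.0004, 0.0003, 0.0175], "angular": [0, 0, 0]}
    - {"jaw": 1, "delta_pos": [-0.0004, 0.0003, 0.0175], "angular": [0, 0, 0]}
    - {"jaw": 1, "delta_pos": [-0.0004, 0.0003, 0.0175], "angular": [0, 0, 0]}
    - {"jaw": 1, "delta_pos": [-0.0004, 0.0003, 0.0175], "angular": [0, 0, 0]}
    - {"jaw": 1, "delta_pos": [-0.0004, 0.0003, 0.0175], "angular": [0, 0, 0]}
    - {"jaw": 1, "delta_pos": [0, 0, 0], "angular": [0, 0, 0]}

```text
time_s: 3.02
eef_pos: [485.0, -382.0, 3.5]
tool_rot: [-3.137, -0.141, 0.003]
wrist_force: [0.1, 0.5, 0.9]
grip_width: 85.2
```

```bash
python3 -c "
from plan import *
s=manip.grab_frame('scene')
st(); rows([487.7,-380.2,4],down(.09),1)
crop(s,220,190,110,100,6,'pics/s3.png')
"
```

```text
t 3.08 p [ 485.45 -382.38    4.41] R [[0.996, 0.0897, -0.0009], [0.0897, -0.996, 0.0008], [-0.0009, -0.0009, -1.0]] F [-0.7  -0.59  0.29] M [-0.02 -0.1   0.02] g 85.32 q [-0.716  0.727  1.823 -0.     0.592  0.765]
1 rows: dpos m [0.00243, -0.00197, 0.00041] ang deg [-0.049, 0.049, -0.011]  |d| 3.2
```

View pics/s3.png

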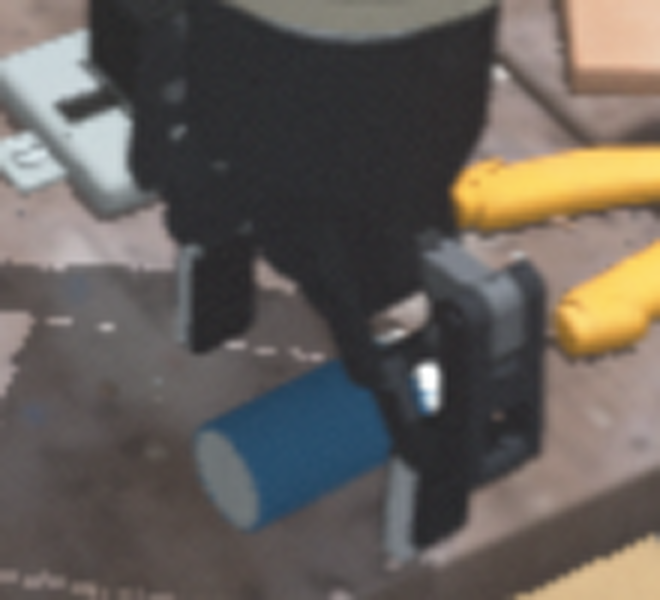

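```bash
python3 -c "
from plan import *
s=manip.grab_frame('scene')
S=st(); Rm=R.from_rotvec(S['tool_rot']).as_matrix()
for sy in (42.5,-42.5):
  for x in(-11,11):
    P=S['eef_pos']+Rm@[x,sy,-13]; print(sy,x,((proj(s,P)-[220,190]+.5)*6).round(0))
C=np.array([487.7,-380.2,16]);a=np.array([np.cos(.09),np.sin(.09),0])
print(((proj(s,np.array([C-32.5*a,C+26*a,C-32.5*a+[0,0,16]]))-[220,190]+.5)*6).round())
"
```

```text
t 3.12 p [ 485.84 -382.67    5.09] R [[0.996, 0.0897, -0.0001], [0.0897, -0.996, 0.0001], [-0.0001, -0.0001, -1.0]] F [0.4  0.11 0.62] M [-0.02 -0.07  0.01] g 85.47 q [-0.716  0.726  1.823 -0.     0.593  0.765]
42.5 -11 [[386. 547.]]
42.5 11 [[451. 512.]]
-42.5 -11 [[198. 359.]]
-42.5 11 [[262. 329.]]
[[226. 480.]
 [396. 393.]
 [227. 438.]]
```

>>> step_arm:
  series:
    - {"jaw": 1, "delta_pos": [0.002, -0.0022, 0.001], "angular": [0, 0, 0]}
    - {"jaw": 1, "delta_pos": [0, 0, 0], "angular": [0, 0, 0]}
    - {"jaw": 0.2, "delta_pos": [0, 0, 0], "angular": [0, 0, 0]}
    - {"jaw": -0.1, "delta_pos": [0, 0, 0], "angular": [0, 0, 0]}
    - {"jaw": -0.4, "delta_pos": [0, 0, 0], "angular": [0, 0, 0]}
    - {"jaw": -1, "delta_pos": [0, 0, 0], "angular": [0, 0, 0]}
    - {"jaw": -1, "delta_pos": [0, 0, 0], "angular": [0, 0, 0]}
    - {"jaw": -1, "delta_pos": [0, 0, 0], "angular": [0, 0, 0]}
  grip_force: 60

```text
time_s: 4.12
eef_pos: [487.6, -380.3, 4.4]
tool_rot: [3.138, 0.141, 0.0]
wrist_force: [-1.1, 2.1, 6.9]
grip_width: 30.2
```

```bash
python3 -c "
from plan import *
st()"
```

```text
t 4.12 p [ 487.56 -380.26    4.43] R [[0.996, 0.0896, 0.0001], [0.0896, -0.996, -0.0], [0.0001, 0.0, -1.0]] F [-1.15  2.07  6.91] M [ 0.29  0.11 -0.01] g 30.2 q [-0.711  0.727  1.824  0.     0.591  0.77 ]
```

>>> step_arm:
  series:
    - {"jaw": -1, "delta_pos": [0, 0, -0.01], "angular": [0, 0, 0]}
    - {"jaw": -1, "delta_pos": [0, 0, -0.02], "angular": [0, 0, 0]}
    - {"jaw": -1, "delta_pos": [0, 0, -0.03], "angular": [0, 0, 0]}
    - {"jaw": -1, "delta_pos": [0, 0, -0.03], "angular": [0, 0, 0]}
    - {"jaw": -1, "delta_pos": [0, 0, -0.02], "angular": [0, 0, 0]}
    - {"jaw": -1, "delta_pos": [0, 0, 0], "angular": [0, 0, 0]}

```text
time_s: 4.88
eef_pos: [488.5, -381.1, 116.7]
tool_rot: [3.136, 0.141, 0.004]
wrist_force: [0.1, 0.2, -1.7]
grip_width: 30.4
```

```bash
python3 -c "
from plan import *
s=manip.grab_frame('scene')
st()
crop(s,220,120,130,130,6,'pics/s4.png')"
```

```text
t 4.92 p [ 487.92 -380.6   115.3 ] R [[0.996, 0.0896, 0.0015], [0.0896, -0.996, -0.0013], [0.0014, 0.0014, -1.0]] F [ 0.24 -0.   -2.16] M [0.04 0.04 0.05] g 30.06 q [-0.711  0.568  1.775 -0.     0.797  0.77 ]
```

View pics/s4.png

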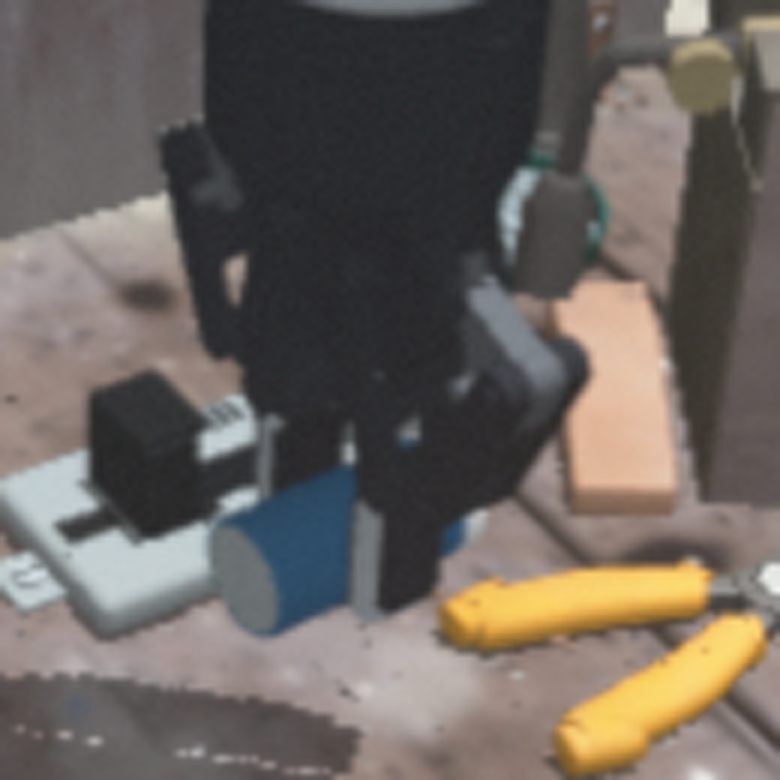

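```bash
cat > cellview.py <<'E'
from plan import *
def draw(f,C,a,x0,y0,w,h,S,name):
    a=a/np.linalg.norm(a); y=np.cross([0,0,1],a); y/=np.linalg.norm(y); n=np.cross(a,y)
    im=cv2.resize(f["pixels"][y0:y0+h,x0:x0+w],None,fx=S,fy=S,interpolation=cv2.INTER_CUBIC)
    an=np.linspace(0,2*np.pi,60)
    for x,r,c in ((-32.5,16,(0,255,255)),(32,16,(0,255,0)),(25,16,(0,255,0)),(35.5,4.5,(0,0,255))):
        P=C+x*a+r*(np.cos(an)[:,None]*y+np.sin(an)[:,None]*n)
        g=((proj(f,P)-[x0,y0]+.5)*S-.5).round().astype(np.int32); cv2.polylines(im,[g],False,c,1)
    cv2.imwrite(name,im)
E
python3 -c "
from cellview import *
s=manip.grab_frame('scene')
S=st(); Rm=R.from_rotvec(S['tool_rot']).as_matrix()
draw(s,S['eef_pos']+Rm@[0,0,-11.6],Rm[:,0],235,180,80,60,9,'pics/s5.png')"
```

```text
t 4.97 p [ 487.46 -380.21  114.32] R [[0.996, 0.0896, 0.0003], [0.0896, -0.996, -0.0002], [0.0003, 0.0003, -1.0]] F [ 0.19 -0.03 -1.59] M [-0.02 -0.03  0.02] g 30.16 q [-0.711  0.57   1.775 -0.     0.796  0.77 ]
```

View pics/s5.png

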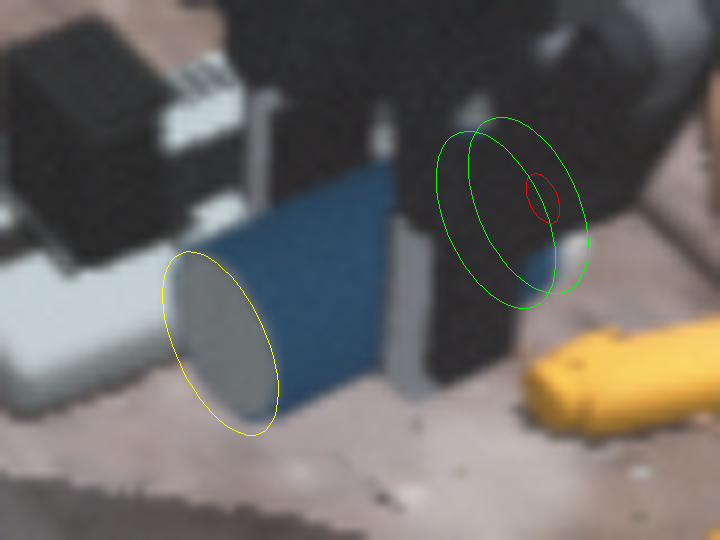

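```bash
cat >> plan.py <<'E'
def tcp(cx,cz,thdeg,cy=0,off=0.0,h=11.6):
    Rm=down(CH[2],np.radians(thdeg)); c,s=np.cos(CH[2]),np.sin(CH[2])
    C=np.array([CH[0]+c*cx-s*cy,CH[1]+s*cx+c*cy,cz]); return C-Rm@[off,0,-h],Rm
def go(cx,cz,th,n,cy=0,prev=None):
    p,Rm=tcp(cx,cz,th,cy)
    if prev is None: rows(p,Rm,n)
    else:
        p0,R0=tcp(*prev); rows(p,Rm,n,p0,R0)
def where():
    S=st(); Rm=R.from_rotvec(S['tool_rot']).as_matrix(); C=S['eef_pos']+Rm@[0,0,-11.6]
    d=C-[CH[0],CH[1],0]; c,s=np.cos(CH[2]),np.sin(CH[2])
    a=Rm[:,0]; print("C charger",np.round([c*d[0]+s*d[1],-s*d[0]+c*d[1],d[2]],2),"theta",np.degrees(np.arcsin(a[2])).round(2),"yaw",np.arctan2(a[1],a[0]).round(4),"Fch",np.round([c*S['wrist_force'][0]+s*S['wrist_force'][1],-s*S['wrist_force'][0]+c*S['wrist_force'][1],S['wrist_force'][2]],1))
    return S
E
python3 -c "
from plan import *
where(); go(32,100,32,12)"
```

```text
t 4.97 p [ 487.46 -380.21  114.32] R [[0.996, 0.0896, 0.0003], [0.0896, -0.996, -0.0002], [0.0003, 0.0003, -1.0]] F [ 0.19 -0.03 -1.59] M [-0.02 -0.03  0.02] g 30.16 q [-0.711  0.57   1.775 -0.     0.796  0.77 ]
C charger [ -73.12 -154.35  125.92] theta 0.01 yaw 0.0897 Fch [ 0.2 -0.  -1.6]
12 rows: dpos m [0.00897, -0.01258, 0.00442] ang deg [-0.076, 2.665, 0.269]  |d| 16.1
```

>>> step_arm:
  series:
    - {"jaw": -1, "delta_pos": [0.009, -0.0126, 0.0044], "angular": [-0.08, 2.67, 0.27]}
    - {"jaw": -1, "delta_pos": [0.009, -0.0126, 0.0044], "angular": [-0.08, 2.67, 0.27]}
    - {"jaw": -1, "delta_pos": [0.009, -0.0126, 0.0044], "angular": [-0.08, 2.67, 0.27]}
    - {"jaw": -1, "delta_pos": [0.009, -0.0126, 0.0044], "angular": [-0.08, 2.67, 0.27]}
    - {"jaw": -1, "delta_pos": [0.009, -0.0126, 0.0044], "angular": [-0.08, 2.67, 0.27]}
    - {"jaw": -1, "delta_pos": [0.009, -0.0126, 0.0044], "angular": [-0.08, 2.67, 0.27]}
    - {"jaw": -1, "delta_pos": [0.009, -0.0126, 0.0044], "angular": [-0.08, 2.67, 0.27]}
    - {"jaw": -1, "delta_pos": [0.009, -0.0126, 0.0044], "angular": [-0.08, 2.67, 0.27]}
    - {"jaw": -1, "delta_pos": [0.009, -0.0126, 0.0044], "angular": [-0.08, 2.67, 0.27]}
    - {"jaw": -1, "delta_pos": [0.009, -0.0126, 0.0044], "angular": [-0.08, 2.67, 0.27]}
    - {"jaw": -1, "delta_pos": [0.009, -0.0126, 0.0044], "angular": [-0.08, 2.67, 0.27]}
    - {"jaw": -1, "delta_pos": [0.009, -0.0126, 0.0044], "angular": [-0.08, 2.67, 0.27]}

```text
time_s: 6.48
eef_pos: [593.1, -222.2, 89.1]
tool_rot: [-3.012, -0.047, -0.86]
wrist_force: [0.3, 0.8, -0.6]
grip_width: 30.3
```

>>> step_arm:
  series:
    - {"jaw": -1, "delta_pos": [0, 0, 0], "angular": [0, 0, 0]}
    - {"jaw": -1, "delta_pos": [0, 0, 0], "angular": [0, 0, 0]}

```text
time_s: 6.72
eef_pos: [593.2, -222.7, 89.7]
tool_rot: [-3.012, -0.049, -0.858]
wrist_force: [-0.1, 0.2, -1.1]
grip_width: 30.1
```

```bash
python3 -c "
from cellview import *
s=manip.grab_frame('scene')
S=where(); go(30,64,32,6); Rm=R.from_rotvec(S['tool_rot']).as_matrix()
crop(s,200,80,130,130,6,'pics/s6.png')
draw(s,S['eef_pos']+Rm@[0,0,-11.6],Rm[:,0],210,130,100,80,8,'pics/s7.png')"
```

```text
t 6.78 p [ 593.46 -222.92   89.96] R [[0.849, 0.0327, 0.5273], [0.0279, -0.9995, 0.0171], [0.5276, 0.0002, -0.8495]] F [-0.62  0.75 -0.57] M [ 0.01  0.39 -0.01] g 30.36 q [-0.589  0.549  2.185  1.753  0.318 -0.739]
C charger [31.74 -0.54 99.81] theta 31.84 yaw 0.0329 Fch [-0.6  0.8 -0.6]
6 rows: dpos m [-0.0034, -9e-05, 0.00491] ang deg [-0.002, 0.026, 0.007]  |d| 6.0
```

View pics/s7.png

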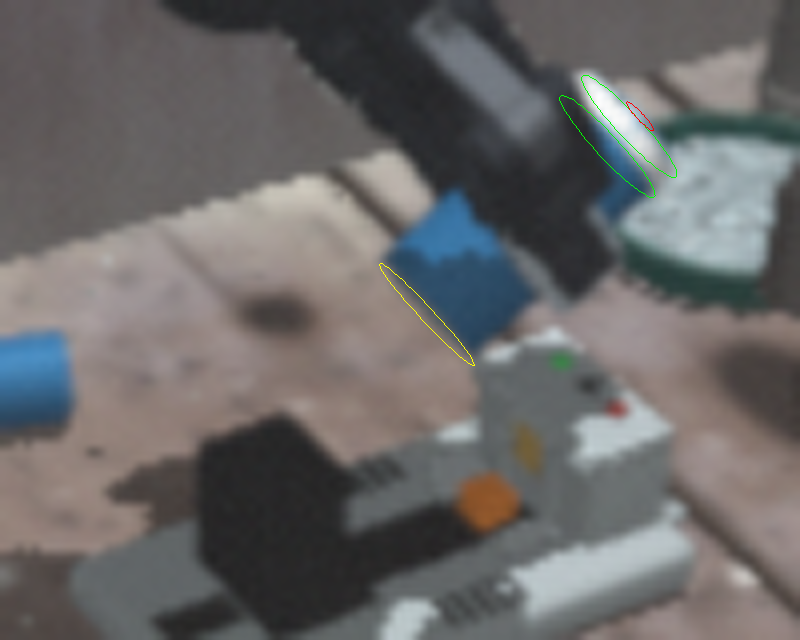

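>>> step_arm:
  series:
    - {"jaw": -1, "delta_pos": [-0.0034, -0.0001, 0.0049], "angular": [0, 0, 0]}
    - {"jaw": -1, "delta_pos": [-0.0034, -0.0001, 0.0049], "angular": [0, 0, 0]}
    - {"jaw": -1, "delta_pos": [-0.0034, -0.0001, 0.0049], "angular": [0, 0, 0]}
    - {"jaw": -1, "delta_pos": [-0.0034, -0.0001, 0.0049], "angular": [0, 0.1, 0]}
    - {"jaw": -1, "delta_pos": [-0.0034, -0.0001, 0.0049], "angular": [0, 0.1, 0]}
    - {"jaw": -1, "delta_pos": [-0.0034, -0.0001, 0.0049], "angular": [0, 0, 0]}
    - {"jaw": -1, "delta_pos": [0, 0, 0], "angular": [0, 0, 0]}
    - {"jaw": -1, "delta_pos": [0, 0, 0], "angular": [0, 0, 0]}

```text
time_s: 7.78
eef_pos: [592.1, -222.3, 54.8]
tool_rot: [-3.01, -0.049, -0.867]
wrist_force: [-0.2, -0.4, -2.0]
grip_width: 30.1
```

```bash
python3 -c "
from cellview import *
s=manip.grab_frame('scene')
S=where(); go(9,50.5,32,6); Rm=R.from_rotvec(S['tool_rot']).as_matrix()
draw(s,S['eef_pos']+Rm@[0,0,-11.6],Rm[:,0],210,130,100,80,8,'pics/s8.png')"
```

```text
t 7.83 p [ 592.1  -222.27   54.79] R [[0.8463, 0.0322, 0.5317], [0.0274, -0.9995, 0.0169], [0.532, 0.0003, -0.8468]] F [-0.58  0.24 -1.5 ] M [-0.01  0.36  0.  ] g 30.2 q [-0.592  0.623  2.204  2.016  0.351 -1.018]
C charger [30.35  0.16 64.61] theta 32.14 yaw 0.0323 Fch [-0.6  0.3 -1.5]
6 rows: dpos m [-0.00427, 3e-05, 0.0001] ang deg [0.001, -0.023, 0.003]  |d| 4.3
```

View pics/s8.png

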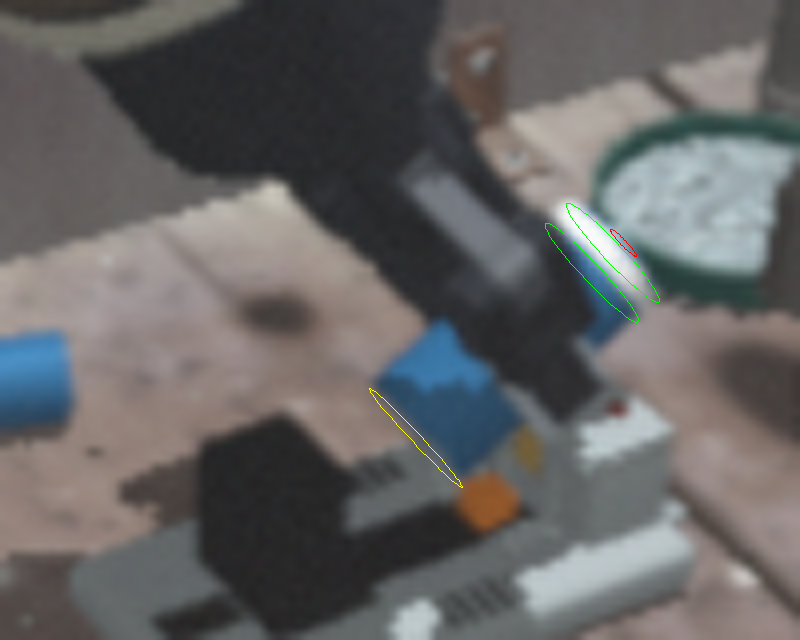

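>>> step_arm:
  series:
    - {"jaw": -1, "delta_pos": [-0.0043, 0, 0.0001], "angular": [0, 0, 0]}
    - {"jaw": -1, "delta_pos": [-0.0043, 0, 0.0001], "angular": [0, 0, 0]}
    - {"jaw": -1, "delta_pos": [-0.0043, 0, 0.0001], "angular": [0, 0, 0]}
    - {"jaw": -1, "delta_pos": [-0.0043, 0, 0.0001], "angular": [0, 0, 0]}
    - {"jaw": -1, "delta_pos": [-0.0043, 0, 0.0001], "angular": [0, 0, 0]}
    - {"jaw": -1, "delta_pos": [-0.0043, 0, 0.0001], "angular": [0, 0, 0]}
    - {"jaw": -1, "delta_pos": [0, 0, 0], "angular": [0, 0, 0]}
    - {"jaw": -1, "delta_pos": [0, 0, 0], "angular": [0, 0, 0]}

```text
time_s: 8.82
eef_pos: [570.6, -222.8, 40.3]
tool_rot: [-3.01, -0.048, -0.867]
wrist_force: [-0.0, -0.4, -1.8]
grip_width: 30.2
```

```bash
python3 -c "
from cellview import *
s=manip.grab_frame('scene');t=manip.grab_frame('top')
S=where(); go(-5.5,48.2,32,6); Rm=R.from_rotvec(S['tool_rot']).as_matrix()
crop(t,190,140,90,100,6,'pics/t9.png')
draw(s,S['eef_pos']+Rm@[0,0,-11.6],Rm[:,0],210,130,100,80,8,'pics/s9.png')"
```

```text
t 8.93 p [ 570.63 -222.82   40.4 ] R [[0.8463, 0.0321, 0.5318], [0.0273, -0.9995, 0.0168], [0.532, 0.0003, -0.8467]] F [ 1.03  1.   -2.07] M [-0.06  0.34  0.02] g 30.36 q [-0.62   0.646  2.248  2.131  0.391 -1.171]
C charger [ 8.88  0.3  50.22] theta 32.14 yaw 0.0323 Fch [ 1.1  1.  -2.1]
6 rows: dpos m [-0.00221, 5e-05, -0.00099] ang deg [0.002, -0.024, 0.002]  |d| 2.4
```

View pics/s9.png

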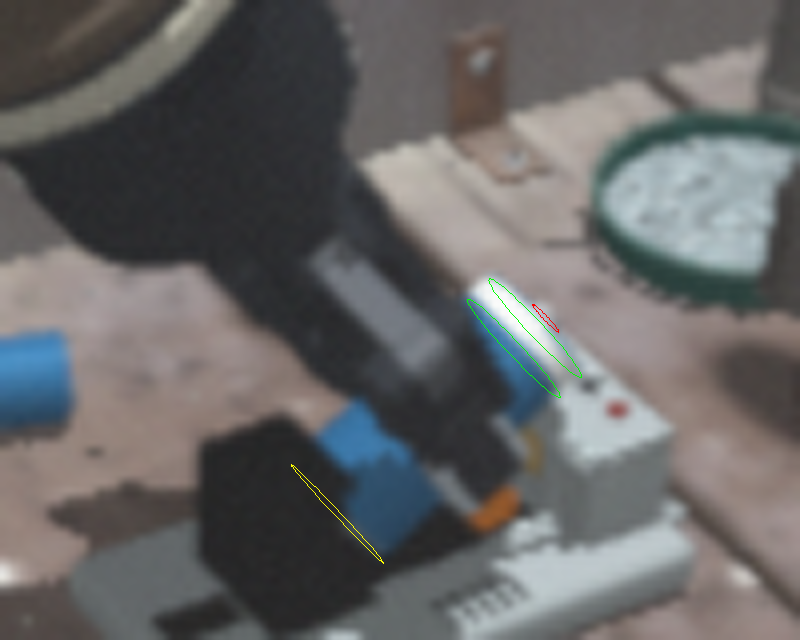

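View pics/t9.png

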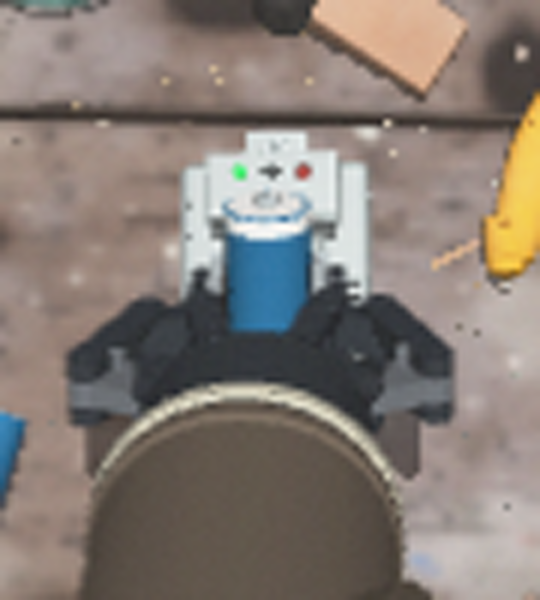

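```bash
python3 -c "
from plan import *
go(-6,48.2,32,8,cy=-.6)"
```

```text
8 rows: dpos m [-0.00171, 0.00011, -0.00077] ang deg [0.002, -0.018, 0.002]  |d| 1.9
```

>>> step_arm:
  series:
    - {"jaw": -1, "delta_pos": [-0.0017, 0.0001, -0.0008], "angular": [0, 0, 0]}
    - {"jaw": -1, "delta_pos": [-0.0017, 0.0001, -0.0008], "angular": [0, 0, 0]}
    - {"jaw": -1, "delta_pos": [-0.0017, 0.0001, -0.0008], "angular": [0, 0, 0]}
    - {"jaw": -1, "delta_pos": [-0.0017, 0.0001, -0.0008], "angular": [0, 0, 0]}

```text
time_s: 9.43
eef_pos: [563.6, -223.5, 39.8]
tool_rot: [-3.01, -0.049, -0.869]
wrist_force: [6.9, 2.0, 2.0]
grip_width: 30.0
```

>>> step_arm:
  series:
    - {"jaw": -1, "delta_pos": [-0.0017, 0.0001, -0.0008], "angular": [0, 0, 0]}
    - {"jaw": -1, "delta_pos": [-0.0017, 0.0001, -0.0008], "angular": [0, 0, 0]}
    - {"jaw": -1, "delta_pos": [-0.0017, 0.0001, -0.0008], "angular": [0, 0, 0]}
    - {"jaw": -1, "delta_pos": [-0.0017, 0.0001, -0.0008], "angular": [0, 0, 0]}
    - {"jaw": -1, "delta_pos": [0, 0, 0], "angular": [0, 0, 0]}

```text
time_s: 10.05
eef_pos: [556.8, -224.2, 39.3]
tool_rot: [-3.009, -0.049, -0.871]
wrist_force: [8.3, 2.1, 2.3]
grip_width: 30.1
```

```bash
python3 -c "
from cellview import *
s=manip.grab_frame('scene');t=manip.grab_frame('top')
S=where(); go(-6.5,41.3,16,8,cy=-.6); Rm=R.from_rotvec(S['tool_rot']).as_matrix()
crop(t,190,140,90,100,6,'pics/t10.png')
draw(s,S['eef_pos']+Rm@[0,0,-11.6],Rm[:,0],210,130,100,80,8,'pics/s10.png')"
```

```text
t 10.15 p [ 556.84 -224.22   39.3 ] R [[0.8449, 0.0325, 0.534], [0.0278, -0.9995, 0.0169], [0.5343, 0.0006, -0.8453]] F [9.77 3.54 1.16] M [ 0.42 -1.03  0.1 ] g 30.34 q [-0.643  0.645  2.275  2.156  0.412 -1.221]
C charger [-4.98 -0.66 49.11] theta 32.29 yaw 0.0329 Fch [9.9 3.2 1.2]
8 rows: dpos m [-0.001, -1e-05, 0.0008] ang deg [0.002, -2.037, 0.005]  |d| 1.3
```

View pics/s10.png

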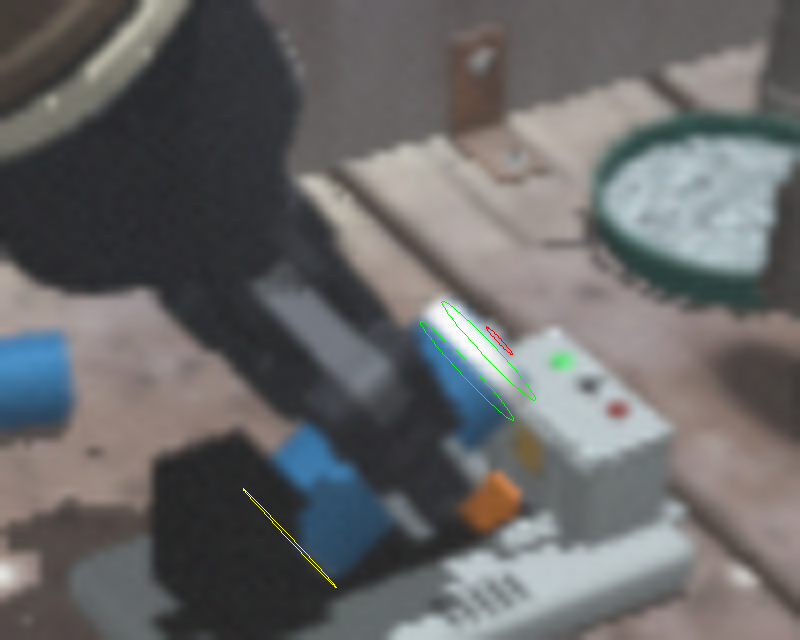

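View pics/t10.png

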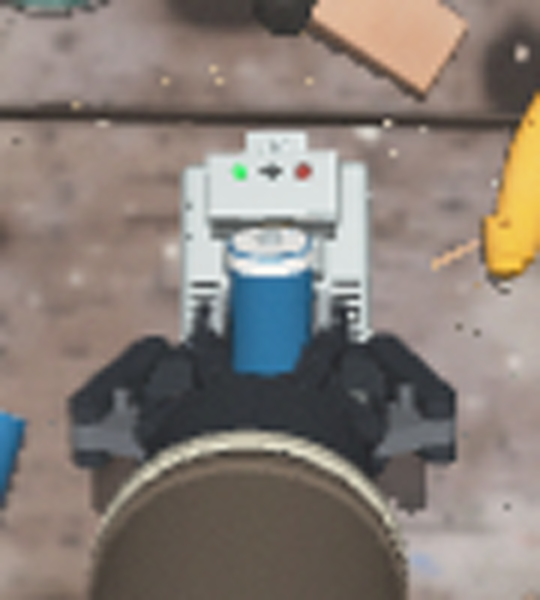

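Carriage is pushed back about 12–13 mm (F≈10 N), and the button is now clear of the block face. Side force of 3 N says move back ~0.5 mm in +y. Now lever the button end down.

```bash
python3 -c "
from plan import *
go(-6.3,41.5,16,8,cy=-.1)"
```

```text
8 rows: dpos m [-0.00097, -7e-05, 0.00079] ang deg [0.002, -2.037, 0.005]  |d| 1.2
```

>>> step_arm:
  series:
    - {"jaw": -1, "delta_pos": [-0.001, -0.0001, 0.0008], "angular": [0, -2.04, 0]}
    - {"jaw": -1, "delta_pos": [-0.001, -0.0001, 0.0008], "angular": [0, -2.04, 0]}
    - {"jaw": -1, "delta_pos": [-0.001, -0.0001, 0.0008], "angular": [0, -2.04, 0]}
    - {"jaw": -1, "delta_pos": [-0.001, -0.0001, 0.0008], "angular": [0, -2.04, 0]}

```text
time_s: 10.65
eef_pos: [554.7, -224.1, 34.2]
tool_rot: [-3.067, -0.049, -0.652]
wrist_force: [9.3, 4.8, -5.3]
grip_width: 30.3
```

>>> step_arm:
  series:
    - {"jaw": -1, "delta_pos": [-0.001, 0, 0.0008], "angular": [0, -2.04, 0]}
    - {"jaw": -1, "delta_pos": [-0.001, 0, 0.0008], "angular": [0, -2.04, 0]}
    - {"jaw": -1, "delta_pos": [-0.001, 0, 0.0008], "angular": [0, -2.04, 0]}
    - {"jaw": -1, "delta_pos": [-0.001, 0, 0.0008], "angular": [0, -2.04, 0]}
    - {"jaw": -1, "delta_pos": [0, 0, 0], "angular": [0, 0, 0]}

```text
time_s: 11.28
eef_pos: [552.6, -224.5, 29.9]
tool_rot: [-3.108, -0.051, -0.438]
wrist_force: [8.1, -2.3, -4.0]
grip_width: 29.8
```

```bash
python3 -c "
from cellview import *
s=manip.grab_frame('scene');t=manip.grab_frame('top')
S=where(); go(-9,32.7,0,8,cy=-.1); Rm=R.from_rotvec(S['tool_rot']).as_matrix()
crop(t,190,140,90,100,6,'pics/t11.png')
draw(s,S['eef_pos']+Rm@[0,0,-11.6],Rm[:,0],210,130,100,80,8,'pics/s11.png')"
```

```text
t 11.38 p [ 552.47 -224.52   29.86] R [[0.9603, 0.0322, 0.277], [0.0314, -0.9995, 0.0074], [0.2771, 0.0016, -0.9608]] F [10.82 -1.07 -4.91] M [-0.21 -1.29 -0.06] g 30.26 q [-0.528  0.617  2.091  0.656  0.242  0.386]
C charger [-6.37 -0.8  41.  ] theta 16.09 yaw 0.0327 Fch [10.8 -1.4 -4.9]
8 rows: dpos m [-0.0009, -9e-05, 0.00097] ang deg [0.011, -2.011, 0.003]  |d| 1.3
```

View pics/s11.png

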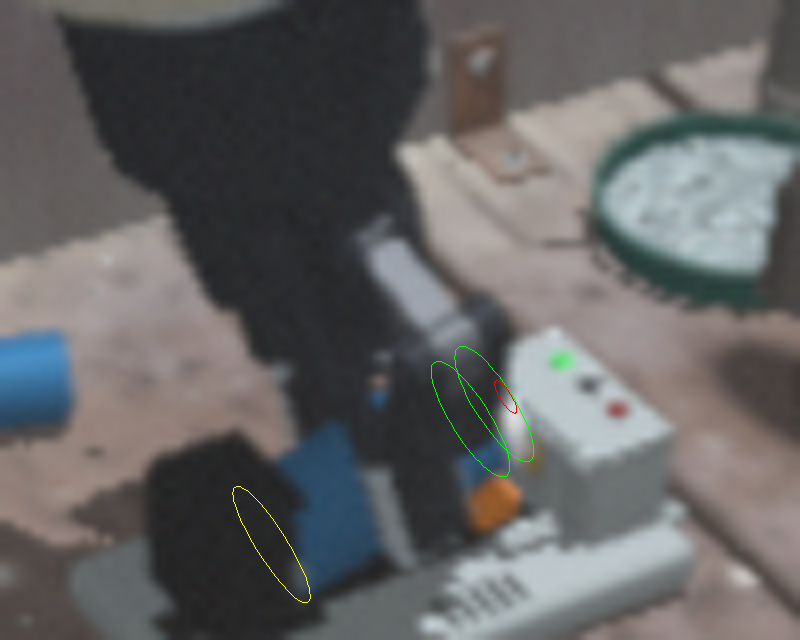

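View pics/t11.png

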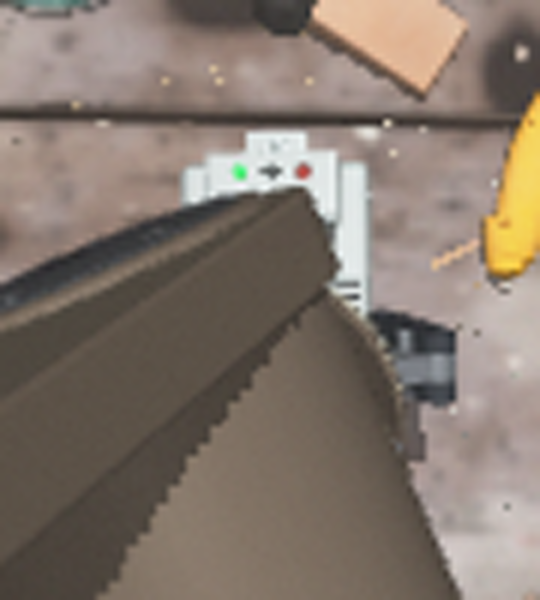

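>>> step_arm:
  series:
    - {"jaw": -1, "delta_pos": [-0.0009, -0.0001, 0.001], "angular": [0, -2, 0]}
    - {"jaw": -1, "delta_pos": [-0.0009, -0.0001, 0.001], "angular": [0, -2, 0]}
    - {"jaw": -1, "delta_pos": [-0.0009, -0.0001, 0.001], "angular": [0, -2, 0]}
    - {"jaw": -1, "delta_pos": [-0.0009, -0.0001, 0.001], "angular": [0, -2, 0]}

```text
time_s: 11.88
eef_pos: [549.9, -224.2, 25.1]
tool_rot: [-3.133, -0.05, -0.221]
wrist_force: [10.2, 0.5, -6.8]
grip_width: 30.1
```

```bash
python3 -c "
from plan import *
where(); go(-9,32.7,0,4,cy=-.3)"
```

```text
t 11.88 p [ 549.93 -224.21   25.06] R [[0.9896, 0.0319, 0.1403], [0.0318, -0.9995, 0.0029], [0.1403, 0.0015, -0.9901]] F [10.22  0.49 -6.83] M [ 0.11 -1.48  0.03] g 30.06 q [-0.481  0.639  1.991  0.177  0.394  0.899]
C charger [-7.31 -0.41 36.54] theta 8.07 yaw 0.0321 Fch [10.2  0.2 -6.8]
4 rows: dpos m [-0.00091, -3e-05, 0.00091] ang deg [0.022, -2.017, -0.001]  |d| 1.3
```

>>> step_arm:
  series:
    - {"jaw": -1, "delta_pos": [-0.0009, 0, 0.0009], "angular": [0, -2, 0]}
    - {"jaw": -1, "delta_pos": [-0.0009, 0, 0.0009], "angular": [0, -2, 0]}
    - {"jaw": -1, "delta_pos": [-0.0009, 0, 0.0009], "angular": [0, -2, 0]}
    - {"jaw": -1, "delta_pos": [-0.0009, 0, 0.0009], "angular": [0, -2, 0]}
    - {"jaw": -1, "delta_pos": [0, 0, 0], "angular": [0, 0, 0]}

```text
time_s: 12.5
eef_pos: [548.1, -224.3, 21.5]
tool_rot: [3.139, 0.051, 0.006]
wrist_force: [11.3, -1.3, 2.1]
grip_width: 29.7
```

```bash
python3 -c "
from cellview import *
s=manip.grab_frame('scene')
S=where(); Rm=R.from_rotvec(S['tool_rot']).as_matrix()
crop(s,210,130,100,80,8,'pics/s12b.png')
draw(s,S['eef_pos']+Rm@[1,0,-11.6],Rm[:,0],210,130,100,80,8,'pics/s12.png')"
```

```text
t 12.55 p [ 548.07 -224.37   21.5 ] R [[0.9995, 0.0323, 0.0046], [0.0323, -0.9995, -0.0017], [0.0045, 0.0018, -1.0]] F [11.93 -1.09  2.66] M [-0.11 -2.06 -0.06] g 30.22 q [-4.400e-01  6.760e-01  1.887e+00  1.000e-03  5.740e-01  1.098e+00]
C charger [-7.6  -0.51 33.1 ] theta 0.26 yaw 0.0323 Fch [11.9 -1.5  2.7]
```

View pics/s12.png

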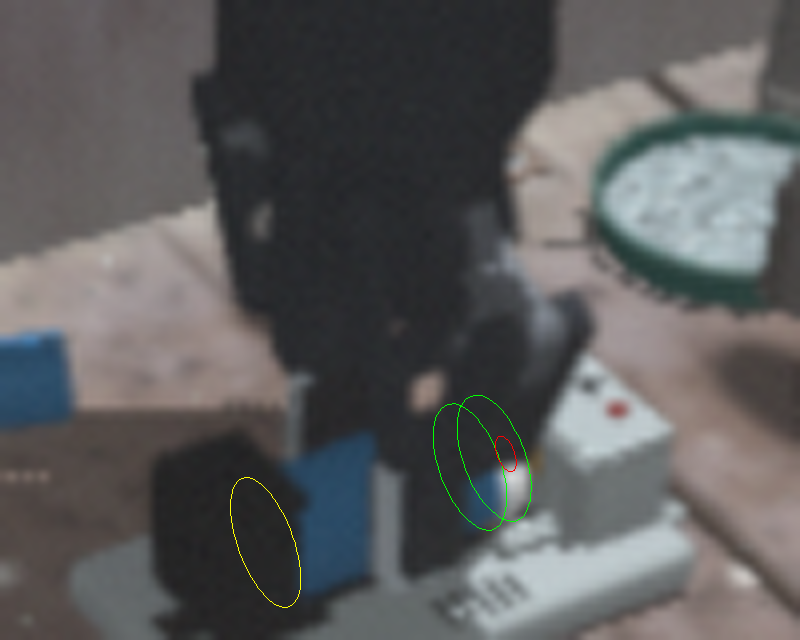

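View pics/s12b.png

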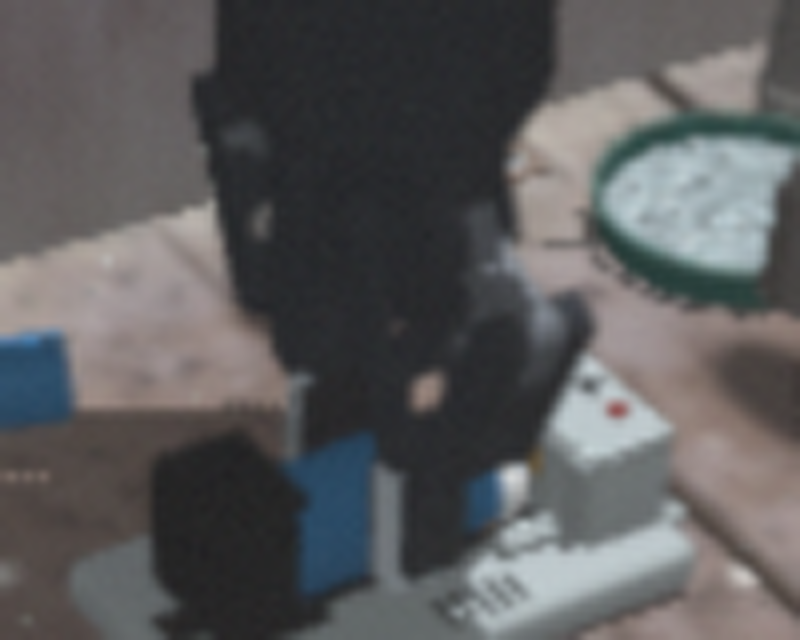

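```bash
python3 -c "
from plan import *
go(-7.6,32.5,-1.5,2,cy=-.3)
go(-2,32.5,-1.5,4,cy=-.3,prev=(-7.6,32.5,-1.5,-.3))"
```

```text
2 rows: dpos m [-0.00018, -0.00011, 0.0003] ang deg [0.052, -0.879, 0.008]  |d| 0.4
4 rows: dpos m [0.0014, -0.0, -4e-05] ang deg [0.0, 0.0, 0.0]  |d| 1.4
```

>>> step_arm:
  series:
    - {"jaw": -1, "delta_pos": [-0.0002, -0.0001, 0.0003], "angular": [0, -0.9, 0]}
    - {"jaw": -1, "delta_pos": [-0.0002, -0.0001, 0.0003], "angular": [0, -0.9, 0]}
    - {"jaw": -1, "delta_pos": [0, 0, 0], "angular": [0, 0, 0]}

```text
time_s: 12.92
eef_pos: [547.8, -224.3, 21.0]
tool_rot: [3.139, 0.051, -0.042]
wrist_force: [11.7, -2.3, 1.7]
grip_width: 30.1
```

```bash
python3 -c "
from plan import *
where()"
```

```text
t 12.93 p [ 547.78 -224.31   21.04] R [[0.9991, 0.0323, -0.0265], [0.0322, -0.9995, -0.0028], [-0.0265, 0.002, -0.9996]] F [11.67 -2.32  1.65] M [-0.34 -2.17  0.04] g 30.13 q [-0.431  0.686  1.862 -0.024  0.617  1.127]
C charger [-7.53 -0.44 32.64] theta -1.52 yaw 0.0322 Fch [11.6 -2.7  1.7]
```

>>> step_arm:
  series:
    - {"jaw": -1, "delta_pos": [0.0014, 0, 0], "angular": [0, 0, 0]}
    - {"jaw": -1, "delta_pos": [0.0014, 0, 0], "angular": [0, 0, 0]}
    - {"jaw": -1, "delta_pos": [0.0014, 0, 0], "angular": [0, 0, 0]}
    - {"jaw": -1, "delta_pos": [0, 0, 0], "angular": [0, 0, 0]}

```text
time_s: 13.42
eef_pos: [550.5, -224.0, 20.7]
tool_rot: [3.139, 0.051, -0.045]
wrist_force: [3.5, -4.1, 5.5]
grip_width: 30.1
```

```bash
python3 -c "
from cellview import *
s=manip.grab_frame('scene')
S=where(); Rm=R.from_rotvec(S['tool_rot']).as_matrix()
crop(s,235,160,70,55,11,'pics/s13.png')"
```

```text
t 13.47 p [ 550.55 -223.98   20.77] R [[0.9991, 0.0323, -0.0285], [0.0322, -0.9995, -0.0021], [-0.0285, 0.0012, -0.9996]] F [ 5.04 -2.96  5.  ] M [-0.53 -1.04  0.18] g 30.35 q [-0.429  0.689  1.854 -0.024  0.623  1.129]
C charger [-4.73 -0.2  32.37] theta -1.64 yaw 0.0322 Fch [ 4.9 -3.1  5. ]
```

View pics/s13.png

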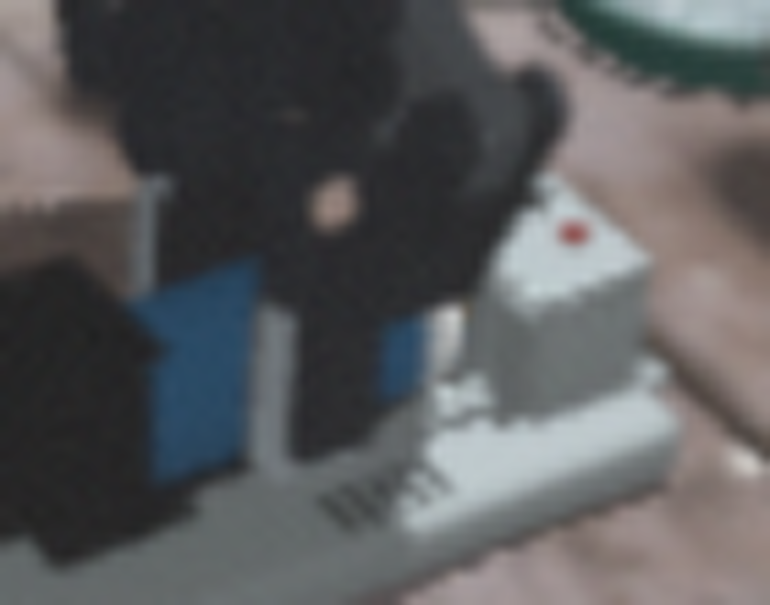

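```bash
python3 -c "
from cellview import *
s=manip.grab_frame('scene')
S=where(); Rm=R.from_rotvec(S['tool_rot']).as_matrix()
draw(s,S['eef_pos']+Rm@[1,0,-11.6],down(CH[2],0)[:,0],235,160,70,55,11,'pics/s14.png')"
```

```text
t 13.53 p [ 550.52 -223.95   20.76] R [[0.9991, 0.0323, -0.0285], [0.0322, -0.9995, -0.0021], [-0.0286, 0.0011, -0.9996]] F [ 4.81 -3.38  6.25] M [-0.57 -1.07  0.18] g 29.87 q [-0.429  0.689  1.855 -0.024  0.623  1.129]
C charger [-4.75 -0.17 32.36] theta -1.64 yaw 0.0322 Fch [ 4.7 -3.5  6.2]
```

View pics/s14.png

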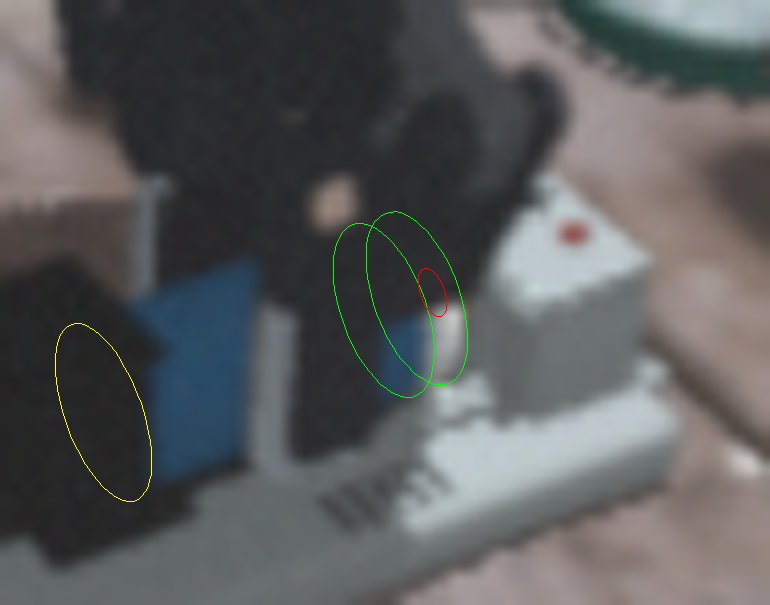

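>>> step_arm:
  series:
    - {"jaw": -1, "delta_pos": [0.0014, 0.0003, 0], "angular": [0, 0, 0]}
    - {"jaw": -1, "delta_pos": [0.0014, 0.0002, 0], "angular": [0, 0, 0]}
    - {"jaw": -1, "delta_pos": [0, 0, 0], "angular": [0, 0, 0]}

```text
time_s: 13.9
eef_pos: [552.7, -224.0, 20.7]
tool_rot: [3.14, 0.05, -0.047]
wrist_force: [2.6, -0.9, 9.1]
grip_width: 30.3
```

```bash
python3 -c "
from plan import *
where()"
```

```text
t 13.9 p [ 552.72 -223.98   20.67] R [[0.999, 0.0321, -0.0297], [0.0321, -0.9995, -0.0014], [-0.0297, 0.0005, -0.9996]] F [ 2.59 -0.92  9.09] M [-0.04 -0.55  0.01] g 30.31 q [-0.427  0.692  1.848 -0.023  0.628  1.13 ]
C charger [-2.55 -0.28 32.27] theta -1.7 yaw 0.0321 Fch [ 2.6 -1.   9.1]
```

>>> step_arm:
  series:
    - {"jaw": -1, "delta_pos": [0.001, 0.0001, 0], "angular": [0, 0, 0]}
    - {"jaw": -1, "delta_pos": [0.001, 0, 0], "angular": [0, 0, 0]}
    - {"jaw": -1, "delta_pos": [0, 0, 0], "angular": [0, 0, 0]}

```text
time_s: 14.28
eef_pos: [554.4, -223.9, 20.6]
tool_rot: [3.14, 0.051, -0.048]
wrist_force: [-0.2, -0.4, 11.5]
grip_width: 30.2
```

```bash
python3 -c "
from cellview import *
s=manip.grab_frame('scene')
S=where(); Rm=R.from_rotvec(S['tool_rot']).as_matrix()
draw(s,S['eef_pos']+Rm@[1,0,-11.6],down(CH[2],0)[:,0],235,160,70,55,11,'pics/s15.png')"
```

```text
t 14.32 p [ 554.36 -223.9    20.62] R [[0.999, 0.0322, -0.0303], [0.0322, -0.9995, -0.0012], [-0.0303, 0.0002, -0.9995]] F [ 0.19 -0.31 11.68] M [-0.02 -0.21  0.03] g 29.81 q [-0.426  0.693  1.844 -0.023  0.631  1.131]
C charger [-0.9  -0.25 32.22] theta -1.74 yaw 0.0322 Fch [ 0.2 -0.3 11.7]
```

View pics/s15.png

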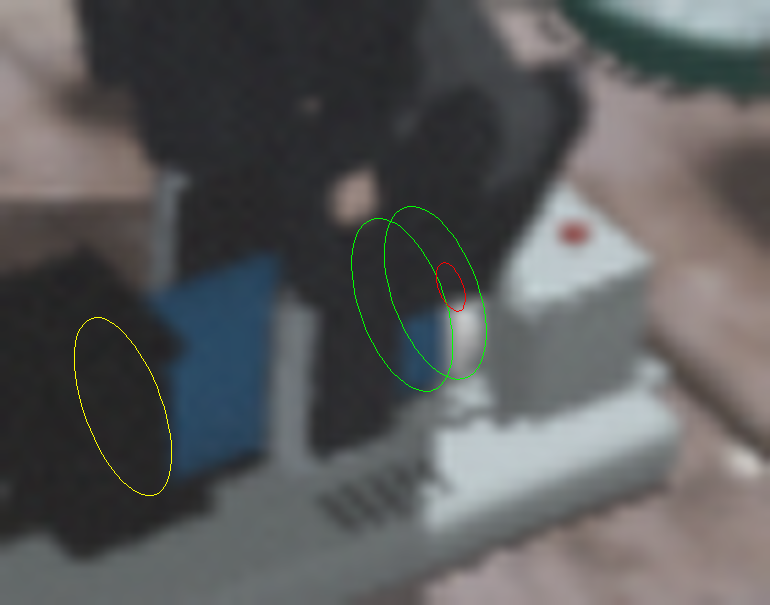

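>>> step_arm:
  series:
    - {"jaw": -1, "delta_pos": [0.0008, 0, 0], "angular": [0, 0, 0]}
    - {"jaw": -1, "delta_pos": [0, 0, 0], "angular": [0, 0, 0]}

```text
time_s: 14.58
eef_pos: [555.1, -223.9, 20.7]
tool_rot: [3.14, 0.051, -0.048]
wrist_force: [-1.2, -0.3, 12.4]
grip_width: 30.5
```

```bash
python3 -c "
from plan import *
where()"
```

```text
t 14.57 p [ 555.05 -223.9    20.65] R [[0.999, 0.0322, -0.0304], [0.0321, -0.9995, -0.0012], [-0.0305, 0.0002, -0.9995]] F [-1.16 -0.32 12.43] M [-0.08 -0.    0.03] g 30.54 q [-0.426  0.694  1.843 -0.023  0.633  1.132]
C charger [-0.2  -0.28 32.25] theta -1.74 yaw 0.0322 Fch [-1.2 -0.3 12.4]
```

Button is at the contact (Fx has passed through zero and the cell is level). Releasing.

>>> step_arm:
  series:
    - {"jaw": -0.2, "delta_pos": [0, 0, 0], "angular": [0, 0, 0]}
    - {"jaw": 0, "delta_pos": [0, 0, 0], "angular": [0, 0, 0]}
    - {"jaw": 0, "delta_pos": [0, 0, 0], "angular": [0, 0, 0]}

```text
time_s: 14.95
eef_pos: [554.4, -223.4, 19.7]
tool_rot: [-3.141, -0.051, 0.051]
wrist_force: [-0.2, -0.5, -0.4]
grip_width: 42.6
```

```bash
python3 -c "
from cellview import *
s=manip.grab_frame('scene')
where()
draw(s,np.array([CH[0],CH[1],32.]),down(CH[2],0)[:,0],235,160,70,55,11,'pics/s16.png')"
```

```text
t 15.0 p [ 554.44 -223.38   19.72] R [[0.999, 0.0322, -0.0321], [0.0322, -0.9995, -0.0004], [-0.0321, -0.0006, -0.9995]] F [-0.2  -0.2  -0.59] M [-0.02  0.02  0.02] g 42.52 q [-0.425  0.695  1.843 -0.023  0.633  1.132]
C charger [-0.78  0.25 31.31] theta -1.84 yaw 0.0322 Fch [-0.2 -0.2 -0.6]
```

View pics/s16.png

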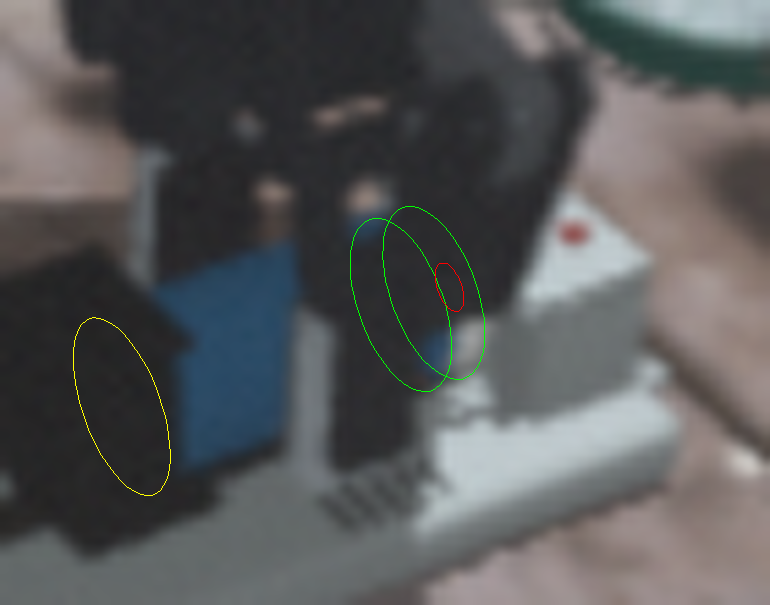

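>>> step_arm:
  series:
    - {"jaw": 0.1, "delta_pos": [0, 0, -0.004], "angular": [0, 0, 0]}
    - {"jaw": 0.2, "delta_pos": [0, 0, -0.008], "angular": [0, 0, 0]}
    - {"jaw": 0.2, "delta_pos": [0, 0, -0.015], "angular": [0, 0, 0]}
    - {"jaw": 0.2, "delta_pos": [0, 0, -0.02], "angular": [0, 0, 0]}
    - {"jaw": 0.2, "delta_pos": [0, 0, -0.03], "angular": [0, 0, 0]}
    - {"jaw": 0.2, "delta_pos": [0, 0, -0.03], "angular": [0, 0, 0]}
    - {"jaw": 0.2, "delta_pos": [0, 0, -0.03], "angular": [0, 0, 0]}
    - {"jaw": 0.2, "delta_pos": [-0.04, 0.02, -0.02], "angular": [0, 0, 0]}
    - {"jaw": 0.2, "delta_pos": [-0.04, 0.04, -0.01], "angular": [0, 0, 0]}
    - {"jaw": 0.2, "delta_pos": [-0.04, 0.04, 0], "angular": [0, 0, 0]}
    - {"jaw": 0.2, "delta_pos": [0, 0.04, 0], "angular": [0, 0, 0]}
    - {"jaw": 0.2, "delta_pos": [0, 0, 0], "angular": [0, 0, 0]}

```text
time_s: 16.5
eef_pos: [444.4, -369.9, 191.9]
tool_rot: [3.139, 0.046, -0.047]
wrist_force: [-0.1, -0.4, 0.0]
grip_width: 51.5
```

```bash
python3 -c "
from cellview import *
s=manip.grab_frame('scene');t=manip.grab_frame('top')
where(); cv2.imwrite('pics/sfull.png',s['pixels'])
crop(s,215,160,85,70,9,'pics/s17.png'); cv2.imwrite('pics/tfull.png',t['pixels'])
draw(s,np.array([CH[0],CH[1],32.]),down(CH[2],0)[:,0],215,160,85,70,9,'pics/s18.png')"
```

```text
t 16.6 p [ 444.41 -367.14  191.18] R [[0.999, 0.0313, -0.0314], [0.0313, -0.9995, -0.0007], [-0.0314, -0.0003, -0.9995]] F [-0.83 -0.14 -0.01] M [ 0.   -0.01  0.08] g 51.28 q [-0.729  0.434  1.79  -0.027  0.94   0.826]
C charger [-115.36 -139.92  202.78] theta -1.8 yaw 0.0313 Fch [-0.8 -0.1 -0. ]
```

View pics/s17.png

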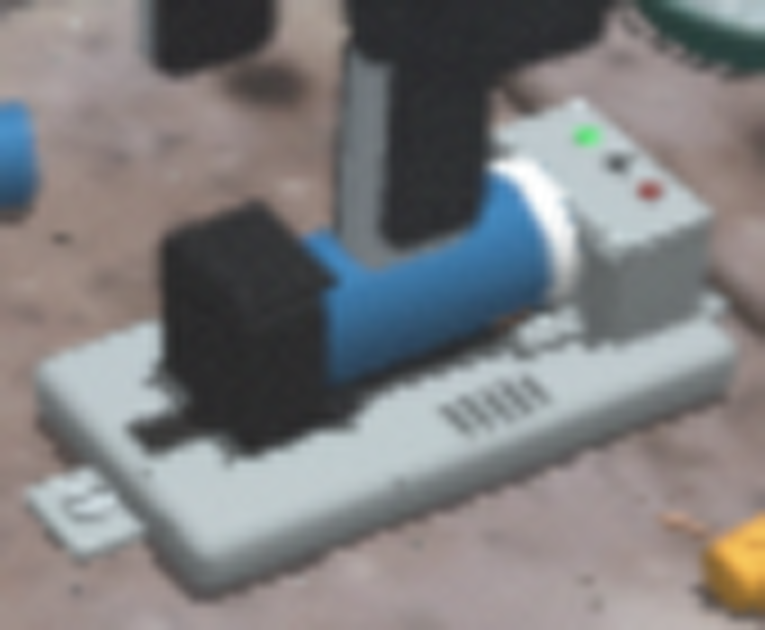

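View pics/s18.png

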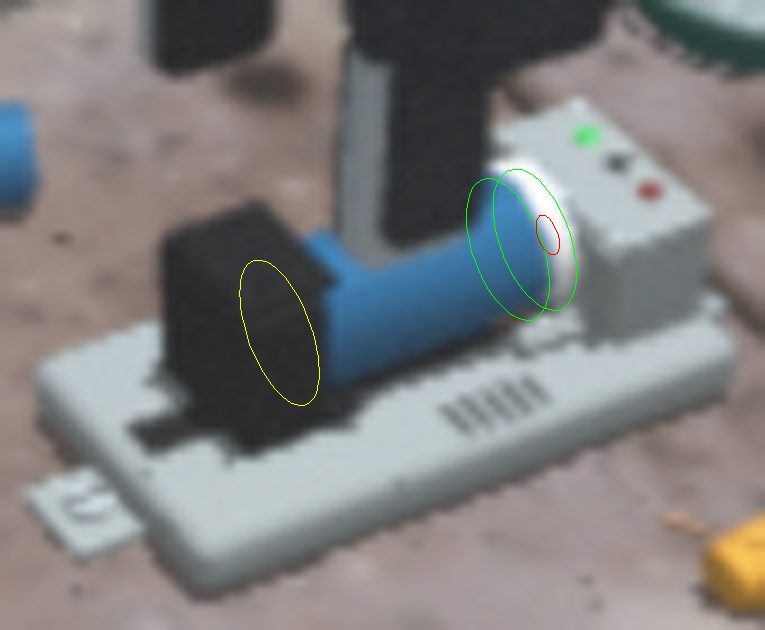

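View pics/tfull.png

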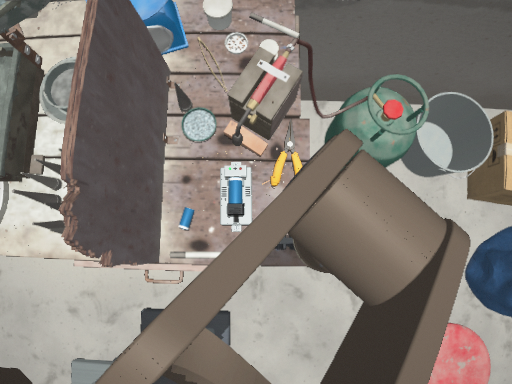

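The cell stays in; the gripper still blocks part of the scene view, so I move it clear and check the seating closely.

>>> step_arm:
  series:
    - {"jaw": 0.2, "delta_pos": [-0.01, 0.05, -0.02], "angular": [0, 0, 0]}
    - {"jaw": 0.2, "delta_pos": [-0.01, 0.05, -0.02], "angular": [0, 0, 0]}
    - {"jaw": 0.2, "delta_pos": [-0.02, 0.05, 0], "angular": [0, 0, 0]}
    - {"jaw": 0.2, "delta_pos": [-0.04, 0.04, 0], "angular": [0, 0, 0]}
    - {"jaw": 0.2, "delta_pos": [-0.04, 0.04, 0], "angular": [0, 0, 0]}
    - {"jaw": 0.2, "delta_pos": [-0.04, 0.03, 0], "angular": [0, 0, 0]}
    - {"jaw": 0.2, "delta_pos": [0, 0, 0], "angular": [0, 0, 0]}

```text
time_s: 17.48
eef_pos: [292.4, -633.1, 235.7]
tool_rot: [3.141, 0.047, -0.051]
wrist_force: [1.0, 0.9, -0.5]
grip_width: 51.4
```

```bash
cat > fit2.py <<'E'
from cellview import *
from scipy.optimize import minimize
s=manip.grab_frame('scene');t=manip.grab_frame('top')
st(); cv2.imwrite('pics/sfull2.png',s['pixels'])
crop(s,215,160,85,70,9,'pics/s19.png'); crop(t,216,158,40,76,10,'pics/t19.png')
E
python3 fit2.py
```

```text
t 17.57 p [ 294.88 -631.26  235.6 ] R [[0.999, 0.0321, -0.0317], [0.0322, -0.9995, 0.0001], [-0.0317, -0.0011, -0.9995]] F [-0.08  0.76 -0.02] M [ 0.02 -0.05  0.01] g 51.23 q [-1.162  0.551  1.46  -0.032  1.143  0.39 ]
```

View pics/s19.png

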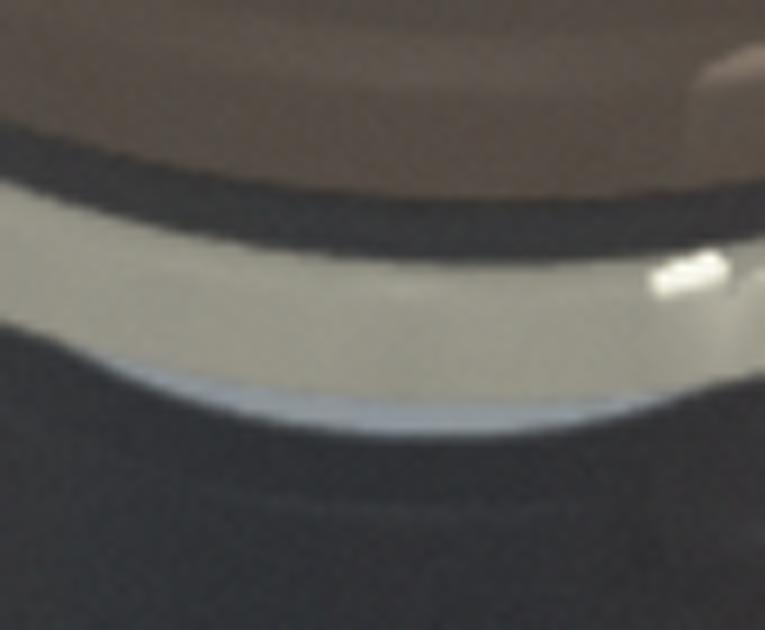

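View pics/t19.png

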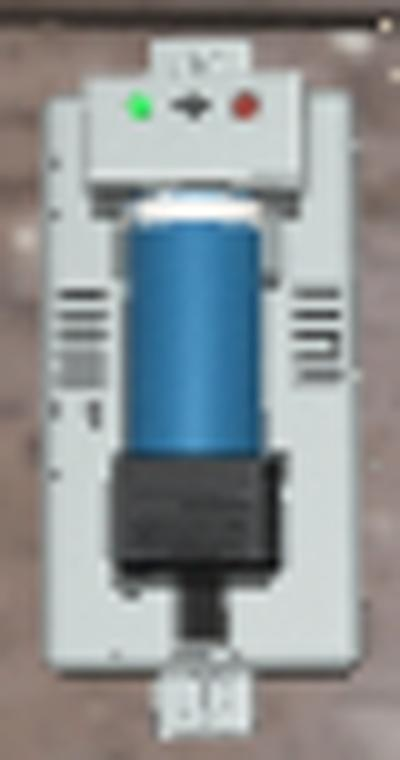

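View pics/sfull2.png

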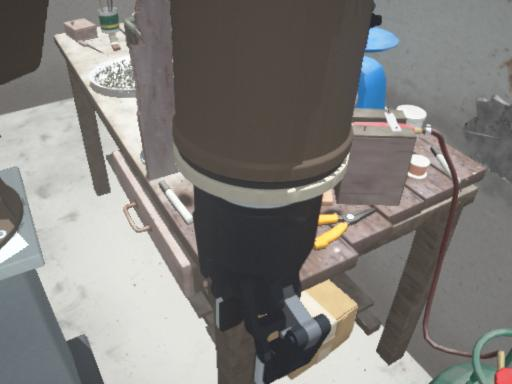

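>>> step_arm:
  series:
    - {"jaw": 0.2, "delta_pos": [-0.05, 0, -0.002], "angular": [0, 0, 0]}
    - {"jaw": 0.2, "delta_pos": [-0.05, 0, -0.002], "angular": [0, 0, 0]}
    - {"jaw": 0.2, "delta_pos": [-0.05, 0, -0.002], "angular": [0, 0, 0]}
    - {"jaw": 0.2, "delta_pos": [0, 0, 0], "angular": [0, 0, 0]}

```text
time_s: 18.08
eef_pos: [143.5, -636.1, 246.9]
tool_rot: [3.141, 0.049, -0.05]
wrist_force: [0.1, 0.0, 0.2]
grip_width: 51.5
```

```bash
cat >> fit2.py <<'E'
K=10
bx=(s,240,165,50,45)
f,x0,y0,w,h=bx
c=cv2.resize(f["pixels"][y0:y0+h,x0:x0+w],None,fx=K,fy=K,interpolation=cv2.INTER_LINEAR).astype(int)
M=((c[...,0]-c[...,2])>45)
M=cv2.morphologyEx(M.astype(np.uint8),cv2.MORPH_OPEN,np.ones((7,7)))>0
xs,ys=np.where(M)[1],np.where(M)[0]
def sil(dz0,dz1):
    # cell with end heights
    th=np.arcsin((dz1-dz0)/64.5); a=down(CH[2],th)[:,0]; C0=np.array([CH[0],CH[1],32+dz0+(dz1-dz0)*.5])
    y=np.cross([0,0,1],a); y/=np.linalg.norm(y); n=np.cross(a,y); an=np.linspace(0,2*np.pi,120)
    P=np.vstack([C0+x*a+16*(np.cos(an)[:,None]*y+np.sin(an)[:,None]*n) for x in (-32.5,25)])
    return cv2.convexHull(((proj(f,P)-[x0,y0]+.5)*K-.5).astype(np.float32))[:,0]
# compare lower and upper silhouette in columns
def lim(H,X):
    im=np.zeros((h*K,w*K),np.uint8); cv2.fillConvexPoly(im,H.round().astype(np.int32),1); r=np.where(im[:,X])[0]; return (r.min(),r.max()) if len(r) else (0,0)
for X in range(int(xs.min())+10,int(xs.max()),25):
    r=np.where(M[:,X])[0]
    print(X,(r.min(),r.max()),"home",lim(sil(0,0),X),"up2",lim(sil(0,2),X),"up2.2",lim(sil(2,2),X))
draw(s,np.array([CH[0],CH[1],32.]),down(CH[2],0)[:,0],215,160,85,70,9,'pics/s20.png')
E
python3 fit2.py
```

```text
t 18.18 p [ 145.99 -636.25  246.61] R [[0.999, 0.0328, -0.0313], [0.0328, -0.9995, -0.0006], [-0.0313, -0.0004, -0.9995]] F [-0.08  1.18 -0.79] M [ 0.04  0.03 -0.05] g 51.11 q [-1.374  0.474  1.567 -0.034  1.106  0.179]
100 (np.int64(210), np.int64(236)) home (np.int64(215), np.int64(395)) up2 (np.int64(213), np.int64(395)) up2.2 (np.int64(207), np.int64(387))
125 (np.int64(201), np.int64(353)) home (np.int64(206), np.int64(385)) up2 (np.int64(203), np.int64(385)) up2.2 (np.int64(198), np.int64(378))
150 (np.int64(191), np.int64(350)) home (np.int64(197), np.int64(376)) up2 (np.int64(193), np.int64(375)) up2.2 (np.int64(189), np.int64(368))
175 (np.int64(181), np.int64(339)) home (np.int64(188), np.int64(367)) up2 (np.int64(184), np.int64(365)) up2.2 (np.int64(180), np.int64(359))
200 (np.int64(173), np.int64(331)) home (np.int64(179), np.int64(357)) up2 (np.int64(174), np.int64(355)) up2.2 (np.int64(171), np.int64(349))
225 (np.int64(164), np.int64(321)) home (np.int64(171), np.int64(348)) up2 (np.int64(165), np.int64(345)) up2.2 (np.int64(163), np.int64(340))
250 (np.int64(154), np.int64(314)) home (np.int64(162), np.int64(339)) up2 (np.int64(155), np.int64(335)) up2.2 (np.int64(154), np.int64(331))
275 (np.int64(146), np.int64(303)) home (np.int64(153), np.int64(329)) up2 (np.int64(145), np.int64(325)) up2.2 (np.int64(145), np.int64(321))
300 (np.int64(142), np.int64(291)) home (np.int64(150), np.int64(320)) up2 (np.int64(143), np.int64(315)) up2.2 (np.int64(140), np.int64(312))
325 (np.int64(156), np.int64(283)) home (np.int64(168), np.int64(310)) up2 (np.int64(163), np.int64(305)) up2.2 (np.int64(160), np.int64(303))
350 (np.int64(199), np.int64(267)) home (np.int64(210), np.int64(299)) up2 (np.int64(208), np.int64(293)) up2.2 (np.int64(202), np.int64(292))
```

View pics/s20.png

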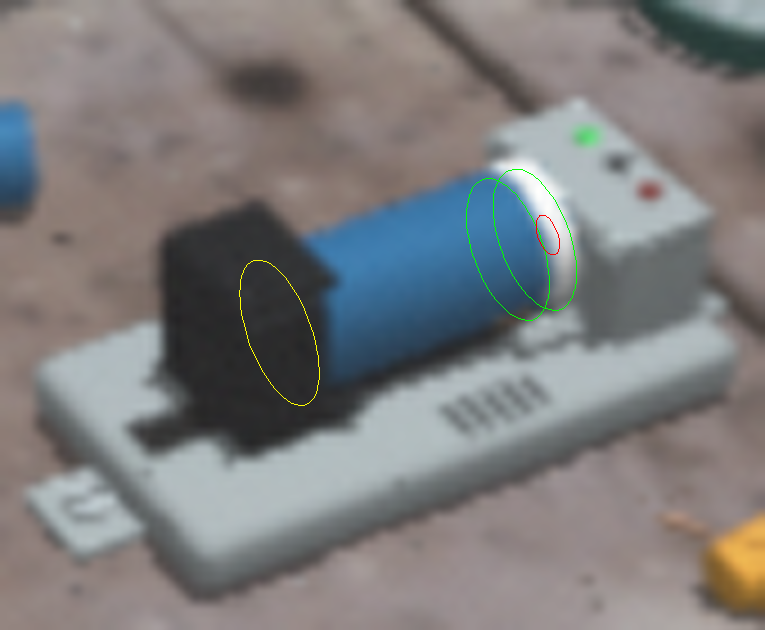

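View pics/sfull2.png

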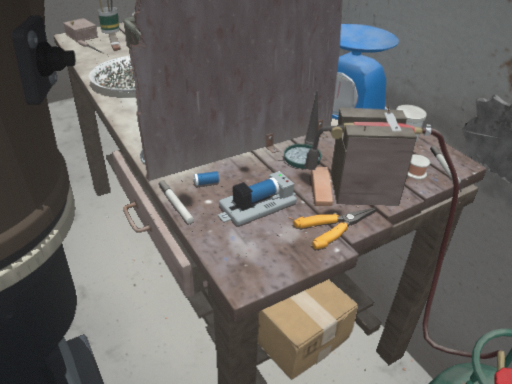

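Run:
```python
import cv2,numpy as np
from workcell import manip
a=cv2.imread('pics/scene0.png').astype(int);b=cv2.imread('pics/sfull2.png').astype(int)
for n,(x0,y0,x1,y1) in dict(pliers=(290,205,375,252),pen=(155,178,196,225)).items():
    d=np.abs(a-b)[y0:y1,x0:x1].max(2); print(n,d.mean(),(d>50).sum())
print(manip.close_job())
```

```text
pliers 1.8075093867334169 9
pen 1.4286455630513752 0
the job is handed in; nothing more can be done
None
```

The large blue cell is on charge, and the job was handed in at about 18 s of the 61 s allowed. I gripped it crosswise and tipped it 32° with the button end up. The flat end went under the carriage nose and pushed the carriage back about 12–13 mm. I then levered the button end down on the ejector pad, eased it forward under the lip, released it and moved the arm clear. The highest force in my readings at the end of each move was about 12.5 N.

**Seating:** In the last pictures the cell lies level, with the button at the end block and the carriage about 3–4 mm back. It stayed put for the 3 s after release.

**Small mismatch:** The fit puts the cell 1–2 mm above its nominal home height, a little more at the button end. That matches the ride-up under the lip and nose you described. The camera calibration is only good to about 2 mm, so I can't measure it more closely. I could not see the button under the lip directly.

**Bystanders:** The before and after pictures show no shift of the pen (no changed pixels) or the pliers (9 changed pixels, which I took as noise). Nothing else looks moved.

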